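# Unload the casting mould and hang the basket

## Robot

A 6-joint arm with a two-finger parallel gripper is mounted at the origin on the work surface. World frame = base frame: x ahead of the robot, y to its left, z up, the work surface at z = 0. Lengths are in mm, angles in rad, forces in N, time in s.
With the tool pointing down it reaches from about 300 to 1000 mm from the base axis. Payload 5.1 kg.
Tool frame: the origin (TCP) lies on the centre line of the jaws, within the pads' length; the fingertips stand 11 mm ahead of it and the grasp point (between the pads) lies 8 mm behind it; z points along the fingers, y is the line along which they close (so a half turn about z gives the same grasp; the last joint's range is limited). The gripper opens to 95 mm and grips with 3 to 60 N. Pads are 20 mm wide; open, the fingers measure 119 mm over their backs; the gripper's body (75 mm by 180 mm) begins 59 mm behind the grasp point.
Start: joints at [-1.388, 0.124, 1.65, -0, 1.367, -0.083], TCP at [170.71, -627.17, 225.656] pointing down, gripper open.
Joint ranges: [-2.61, 2.61], [-1.02, 2.33], [0.03, 2.71], [-1.35, 4.49], [0.32, 2.68], [-2.91, 2.91]. Speed limits (rad/s): [2.57, 2.57, 3.14, 3.14, 3.14, 3.14].

## Interface

Orientations are given as [roll, pitch, yaw] about the fixed x, y, z axes, in that order (R = Rz(yaw) Ry(pitch) Rx(roll)).
In Python, from rig import bot gives the robot as it stands.
- The arm moves only by the tool send_rows, never from a script. Its argument "increments" is a list of rows, each an object of numbers: "rx", "ry", "rz": the turn, a rotation vector about the tool's x, y, z in units of 90 degrees (1.0 is 90 degrees); "x", "y", "z": the shift along the tool's x, y, z in units of 30 cm (1.0 is 30 cm); "fingers": the opening, from 0 (shut) to 1 (fully open). In form: [{"rx": .., "ry": .., "rz": .., "x": .., "y": .., "z": .., "fingers": ..}, ...]. A call has 1 to 20 rows; each row is the pose to reach, as a shift and turn from the pose commanded when the call began, along the tool's axes at that moment; what a row does not reach only later rows make up. A row lasts 1/12 s, in which the tool goes at most 41.7 mm and 7.16 degrees, less where a joint would pass 70% of its speed; a pose out of reach is approached as far as the arm can. A call with a number of a shift or a turn outside -1 to 1 is refused whole. A call with a gripper value outside its range is refused whole. The fingers move at their own pace and stop on an object; "grip_force" is the grip in N (left out, the last holds). Time passes only in rows, so rows that repeat a pose let the fingers close. It gives the time, the measured TCP pose, the force, the opening and the grip force at its end, in the units of the state.
- bot.sense(): the state, without advancing time (a new reading comes with each control period).
- bot.grab_frame(name): name is "scene" or "top" or "wrist"; returns the picture (400x640x3 uint8, red, green, blue); there is no depth.
- bot.calibration(name): a dict with "K" (3x3 intrinsics, pixels), "k1" (the pictures are not rectified: a ray, as slopes to the right and down, at radius r is drawn at 1 + k1 r^2 times it, then the intrinsics apply), "origin" and "orientation" of the camera in the world; the wrist camera has in their place "mount" (4x4, takes a point from camera to tool coordinates, whose origin is the TCP and whose axes are the flange's). Camera axes: x right, y down, z forward; pixel columns grow to the right and rows downward; lengths in mm; the calibration is good to about 2 mm. A picture is of the moment at which its call begins: read the wrist's pose just before it. calibration takes no time and is no camera call.
- bot.job_done(): hands the job in; it is judged then, once.
The state is a dict: "clock": time; "qpos": joint angles; "joint_velocities": joint speeds; "effort": joint torques, N m; "eef_pos": TCP position; "tool_rot": TCP orientation; "ft_force": force on the tool from outside, world axes, zero at the start; "moment": the same for the moment, N m; "width": finger opening in mm; "grip_force": force on a finger pad.
Only numpy, scipy, OpenCV 4.12 (cv2) and the standard library are available. Lean on these libraries where they do the work, as an engineer would, in place of code of your own. Each camera call takes 0.05 s, during which the arm holds its last target. There are 200 camera calls.

## Task

Unload the casting mould: pull its gate knob out to the stop, press the red ejector of each channel that holds a brass bar so that the bar is pushed out, and put all the bars into the wire basket where it stands on the bench. When the mould is empty push the gate knob fully home, and when all the bars are in the basket hang it, with the bars in it, by its handle in the dips of both prongs of the double hook. Leave the mallet, the saucepan and the steel block where they are.

Things in the scene. Friction and masses are not known exactly. Their poses are not given: they have to be found in the camera images.
- mould: Steel casting mould, fixed. Origin at table height below the middle of its block; x = the way the bars come out (roughly away from the robot), y to its left. Block x -45..45, y -115..115 mm, 63 high. Four channels 20 wide, 18 high run through it along x at y = +78, +26, -26, -78 (channels 1 to 4), floor at z 20; a 12 mm slot in the top over each channel shows if a bar is in it.
- shelf (a point): Middle of the mould's flat run-out shelf in front of the channels, 20 mm above the table (level with the channel floors), reaching from 45 to 135 mm in front of the mould's origin and as wide as the block. The comb gate takes its first 9 mm, up to 56 mm above the table.
- gate (a joint): Aluminium comb gate at the channels' open ends, m: 0 = home, its teeth shut all four channels; 0.026 = pulled out to the stop (towards the mould's +y), all channels open, bars pass between its teeth. A spring detent holds it at either end: about 7 N is needed to pass its hump at mid travel, 1 N of friction elsewhere. It cannot shut while a bar stands in it.
- gate_knob (a point): Centre of the black gate knob, a cylinder 32 mm in diameter and 24 mm long lying along the mould's y on a thin stem, at the mould's +y end, 51 mm above the table; free all round and below. It moves with the gate.
- ejector1 (a joint): Ejector slide of channel 1, m: 0 = out (sprung), 0.060 = pressed fully in, along the mould's +x. Spring 2 to 7 N; returns when let go. Its rod pushes the bar out: at 0.060 the bar's middle is 61 mm in front of the mould's origin, its leading 45 mm beyond the gate on the shelf.
- ejector2 (a joint): Ejector slide of channel 2, m: 0 = out (sprung), 0.060 = pressed fully in, along the mould's +x. Spring 2 to 7 N; returns when let go. Its rod pushes the bar out: at 0.060 the bar's middle is 61 mm in front of the mould's origin, its leading 45 mm beyond the gate on the shelf.
- ejector3 (a joint): Ejector slide of channel 3, m: 0 = out (sprung), 0.060 = pressed fully in, along the mould's +x. Spring 2 to 7 N; returns when let go. Its rod pushes the bar out: at 0.060 the bar's middle is 61 mm in front of the mould's origin, its leading 45 mm beyond the gate on the shelf.
- ejector4 (a joint): Ejector slide of channel 4, m: 0 = out (sprung), 0.060 = pressed fully in, along the mould's +x. Spring 2 to 7 N; returns when let go. Its rod pushes the bar out: at 0.060 the bar's middle is 61 mm in front of the mould's origin, its leading 45 mm beyond the gate on the shelf.
- pad1 (a point): Middle of the robot-side face of the red thumb pad of ejector 1 (36 mm wide, from 12 to 58 mm above the table, 8 mm thick, upright), at the mould's y = +78 mm. Press it along the mould's +x. Moves with the ejector.
- pad2 (a point): Middle of the robot-side face of the red thumb pad of ejector 2 (36 mm wide, from 12 to 58 mm above the table, 8 mm thick, upright), at the mould's y = +26 mm. Press it along the mould's +x. Moves with the ejector.
- pad3 (a point): Middle of the robot-side face of the red thumb pad of ejector 3 (36 mm wide, from 12 to 58 mm above the table, 8 mm thick, upright), at the mould's y = -26 mm. Press it along the mould's +x. Moves with the ejector.
- pad4 (a point): Middle of the robot-side face of the red thumb pad of ejector 4 (36 mm wide, from 12 to 58 mm above the table, 8 mm thick, upright), at the mould's y = -78 mm. Press it along the mould's +x. Moves with the ejector.
- bar1: Cast brass bar 76 x 18 x 16 mm (x, y, z), 0.18 kg, origin at the centre of its underside, x along it. If present it starts in channel 1 of the mould, its middle about 4 mm in front of the mould's origin, hidden under the top plate. Absent in some starts (None).
- bar2: Cast brass bar 76 x 18 x 16 mm (x, y, z), 0.18 kg, origin at the centre of its underside, x along it. If present it starts in channel 2 of the mould, its middle about 4 mm in front of the mould's origin, hidden under the top plate. Absent in some starts (None).
- bar3: Cast brass bar 76 x 18 x 16 mm (x, y, z), 0.18 kg, origin at the centre of its underside, x along it. If present it starts in channel 3 of the mould, its middle about 4 mm in front of the mould's origin, hidden under the top plate. Absent in some starts (None).
- bar4: Cast brass bar 76 x 18 x 16 mm (x, y, z), 0.18 kg, origin at the centre of its underside, x along it. If present it starts in channel 4 of the mould, its middle about 4 mm in front of the mould's origin, hidden under the top plate. Absent in some starts (None).
- basket: Loose wire basket, 230 x 140 mm (x, y), walls 40 mm high and 4 thick, floor 4 thick, 0.3 kg; origin at the centre of its underside. A rigid blue bow handle of 10 mm round bar stands across its middle in the plane x = 0, uprights at y = +-68 mm, its level top along y from -50 to +50 mm. An open half lies on each side of it. When lifted it tilts about the handle if unevenly loaded.
- basket_handle (a point): Middle of the basket handle's level top bar, 135 mm above the basket's underside. Axes as the basket's.
- hookstand: Fixed double hook on a white drip tray (270 x 170, 12 mm high). Origin at table height below where the handle hangs; x from the prong tips (towards the robot) to the uprights at x = 145. Two prongs of 10 mm bar at y = +-36 mm, centre lines at height 172, dipping to 164 at x = 0, turned up at x = -28 to tips 199 mm above the table. The handle goes in over the tips along +x, then down.
- hook_rest (a point): Where the middle of the handle's bar lies when it hangs in the dip of both prongs, midway between them, 174 mm above the table. Axes as the hookstand's; the handle's bar lies along its y, either way round. As the handle goes in above the prongs, the basket's body passes below them.
- mallet: Bystander: mallet with yellow faces and a wooden handle lying along its x, 240 mm long, head (x = 65 mm) 40 mm in diameter and 84 mm wide. Leave it.
- saucepan: Bystander: small steel saucepan, 96 mm in diameter, 55 mm high, handle to its +x reaching 155 mm. Leave it.
- benchblock: Bystander: polished steel bench block 90 x 90 x 30 mm. Leave it.

How it is judged:
By the outcome, as a careful person would: the job done as asked, in the order asked, and still so for the second after the job is handed in, with the robot touching nothing.
Of bar1, bar2, bar3, bar4 only 2 to 3 are there at a start; the rules pass over those that are not, and their reading is None.
At some moment in a run one of basket may be knocked a few centimetres aside while the robot is not near it.
It also fails if it takes over 210 s, if anything falls off the work surface, if the arm or the gripper's body presses on something with over 40 N, if the wrist force passes 120 N, or if a joint passes its speed limit or range.

## Working session

There is one attempt and no reset: what is moved stays moved. The work goes in short steps, Python scripts to look and compute and a tool call to move; the robot and the scene stay as the last step left them, time stands still between calls to the robot, and variables do not carry over. Pictures are saved under pics/ and viewed, at most 14 in all, crops included, and the job is handed in when it is done.

Besides the shell and the picture viewer there is one more tool, called after "Request:" by a JSON object that holds its "fn" and its "kwargs". send_rows: Moves the arm, as the interface text tells. Its arguments: {"type":"object","properties":{"increments":{"type":"array","items":{"type":"object","properties":{"rx":{"type":"number"},"ry":{"type":"number"},"rz":{"type":"number"},"x":{"type":"number"},"y":{"type":"number"},"z":{"type":"number"},"fingers":{"type":"number"}}}},"grip_force":{"type":"number"}},"required":["increments"]}

```bash
mkdir -p pics; ls
python3 - <<'E'
from rig import bot
import cv2,numpy as np
for n in("scene","top"):
    c=bot.calibration(n);print(n,c)
    cv2.imwrite(f"pics/{n}0.png",bot.grab_frame(n)[:,:,::-1])
print(bot.calibration("wrist"));print(bot.sense())
E
```

```text
pics
scene {'K': array([[361.23471219,   0.        , 315.46182724],
       [  0.        , 361.23471219, 197.5594784 ],
       [  0.        ,   0.        ,   1.        ]]), 'k1': -0.007315130034028385, 'origin': array([1125.37091757,  185.381329  , 1093.67796366]), 'orientation': array([-2.62448336, -0.01135019,  1.94875097])}
top {'K': array([[459.11578247,   0.        , 317.588077  ],
       [  0.        , 459.11578247, 196.97346262],
       [  0.        ,   0.        ,   1.        ]]), 'k1': -0.05694140126206604, 'origin': array([ 386.34880377,    5.75187153, 1176.16845112]), 'orientation': array([-2.93357466e+00, -1.11518023e-03, -1.58355475e+00])}
{'K': array([[359.86165037,   0.        , 313.05035602],
       [  0.        , 359.86165037, 204.24359024],
       [  0.        ,   0.        ,   1.        ]]), 'k1': -0.018854222353100848, 'mount': array([[-4.90223705e-04, -9.54378142e-01, -2.98600269e-01,
         8.59991662e+01],
       [ 9.99999718e-01, -2.98146374e-04, -6.88811117e-04,
         3.56479239e-02],
       [ 5.68359687e-04, -2.98600523e-01,  9.54378020e-01,
        -1.59866493e+02],
       [ 0.00000000e+00,  0.00000000e+00,  0.00000000e+00,
         1.00000000e+00]])}
{'clock': 0.1, 'qpos': array([-1.38760404e+00,  1.24450925e-01,  1.65153301e+00,  9.07560417e-06,
        1.36746090e+00, -8.26088717e-02]), 'joint_velocities': array([ 0.00031326, -0.0018377 , -0.00293921, -0.00071541, -0.00153571,
       -0.00258927]), 'effort': array([ 4.10691209e-04, -4.18880403e+01, -3.61097002e+01,  7.77467131e-02,
        4.61956544e-02, -7.26733720e-05]), 'eef_pos': array([ 170.61204859, -626.64061666,  224.50540255]), 'tool_rot': array([-3.13974751e+00, -1.61688216e-04,  2.65799171e-01]), 'ft_force': array([0.31725506, 0.03112154, 0.42088463]), 'moment': array([ 0.06482142, -0.03696309,  0.03252495]), 'grip_force': 0.0, 'width': 95.18009253614093}
```

View pics/scene0.png

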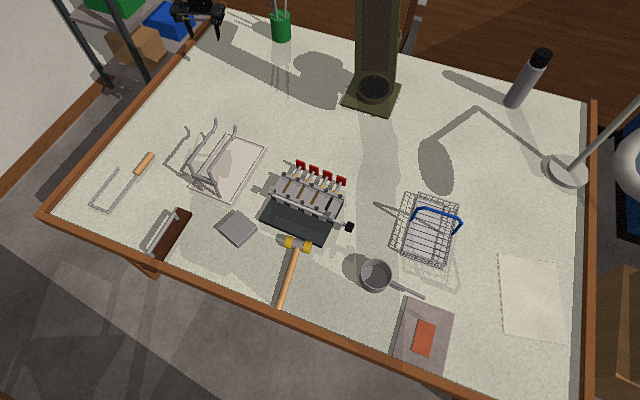

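View pics/top0.png

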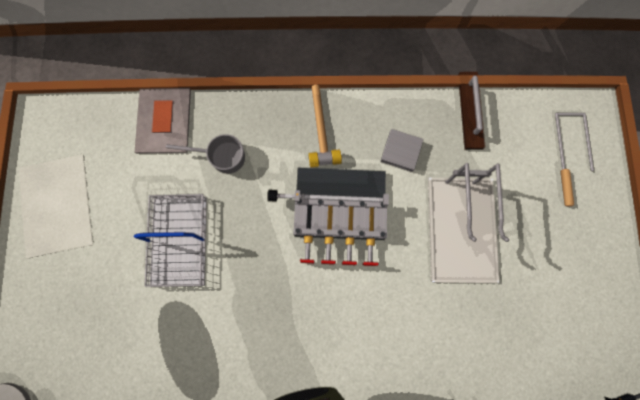

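The top view shows the mould near (342,205), with channel 1's slot dark and 2–4 brass, so bars 2, 3 and 4 are present. The knob is at (272,196), the basket handle at (170,237) and the hookstand at (470,230). Next I'll zoom both views to pick points.

```bash
cat > h.py <<'E'
import numpy as np,cv2
from scipy.spatial.transform import Rotation as R
from scipy.optimize import least_squares
from rig import bot
def cam(n,s=None):
    c=bot.calibration(n)
    if n!="wrist": return c["K"],c["k1"],R.from_euler("xyz",c["orientation"]).as_matrix(),np.array(c["origin"])
    s=s or bot.sense();Rt=R.from_euler("xyz",s["tool_rot"]).as_matrix();m=np.array(c["mount"])
    return c["K"],c["k1"],Rt@m[:3,:3],Rt@m[:3,3]+s["eef_pos"]
def proj(C,P):
    K,k,Rm,o=C;p=(np.atleast_2d(P)-o)@Rm;q=p[:,:2]/p[:,2:];q=q*(1+k*(q**2).sum(1,keepdims=True))
    return q*[K[0,0],K[1,1]]+[K[0,2],K[1,2]]
def onz(C,uv,z):
    K,k,Rm,o=C;d=(np.array(uv,float)-[K[0,2],K[1,2]])/[K[0,0],K[1,1]];q=d.copy()
    for _ in range(9): q=d/(1+k*(q@q))
    r=Rm@np.array([*q,1]);return o+r*(z-o[2])/r[2]
def tri(obs,x0=(450,0,50)):
    r=least_squares(lambda P:np.concatenate([(proj(C,P)[0]-uv) for C,uv in obs]),x0);return r.x,np.abs(r.fun).max()
def fit(obs,z=0,x0=(450,0,0)):
    "obs: (C, local point, uv) -> x,y,yaw"
    f=lambda v:np.concatenate([proj(C,R.from_euler('z',v[2]).apply(p)+[v[0],v[1],z])[0]-uv for C,p,uv in obs])
    r=least_squares(f,x0,x_scale=(100,100,1),loss='soft_l1');return r.x,f(r.x).reshape(-1,2).round(1)
E
python3 - <<'E'
import cv2,numpy as np
t=cv2.imread("pics/top0.png");s=cv2.imread("pics/scene0.png")
def cr(i,x,y,w,h,f):
    c=cv2.resize(i[y:y+h,x:x+w],None,fx=f,fy=f,interpolation=cv2.INTER_CUBIC)
    for k in range(0,w,20):cv2.putText(c,str(x+k),(k*f,8),0,.3,(0,0,255),1);c[:,k*f]=c[:,k*f]//2+[0,60,0]
    for k in range(0,h,20):cv2.putText(c,str(y+k),(0,k*f+8),0,.3,(0,0,255),1);c[k*f]=c[k*f]//2+[0,60,0]
    return c
a=np.hstack([cr(t,260,160,140,120,4),cr(t,130,180,60,120,4)]);print(a.shape)
cv2.imwrite("pics/a.png",np.hstack([cr(t,260,160,140,120,4)[:, :480],np.zeros((480,0,3),np.uint8),cr(t,130,180,80,120,4)]))
b=np.hstack([cr(t,425,160,100,130,4),cr(s,180,110,100,130,4)])
cv2.imwrite("pics/b.png",b)
c=np.hstack([cr(s,255,150,105,110,4),cr(s,380,170,95,110,4)])
cv2.imwrite("pics/c.png",c)
E
```

```text
(480, 800, 3)
```

View pics/a.png

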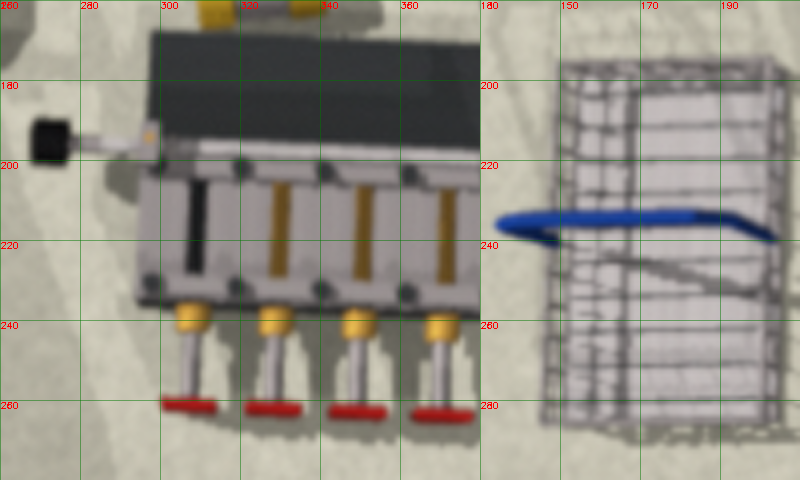

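View pics/b.png

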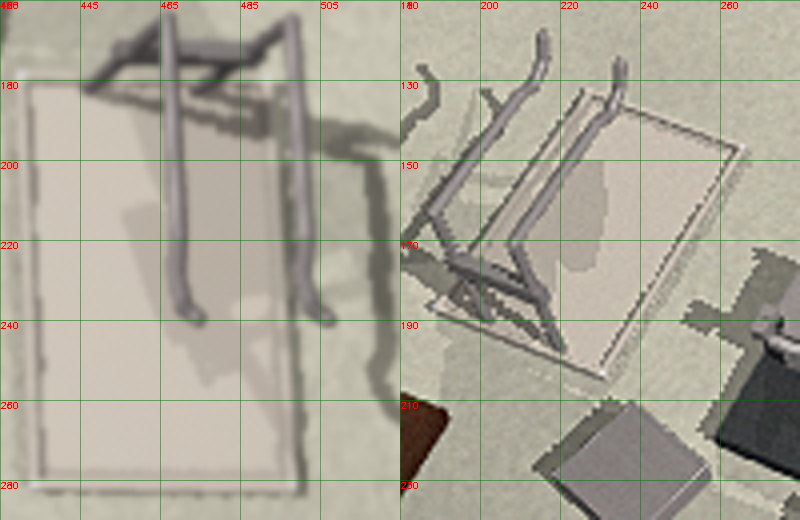

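View pics/c.png

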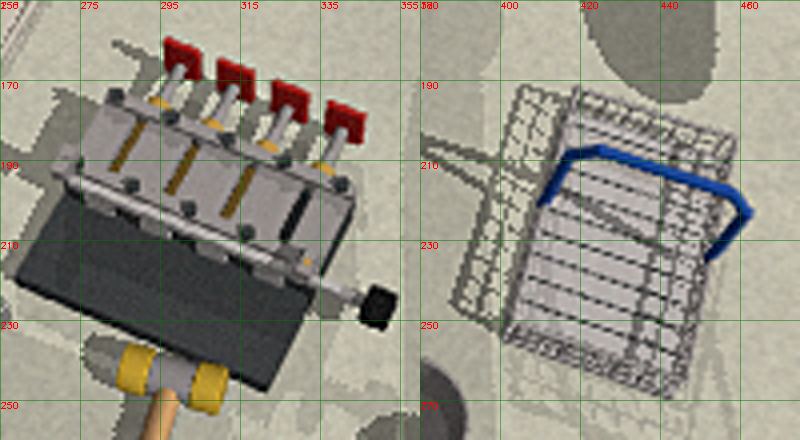

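The crops give usable keypoints: shelf and block corners, slots, pad centres and knob, handle bends, prong tips and tray corners. I'll fit poses from both views.

Run:
```python
from h import *
T=cam("top");S=cam("scene");np.set_printoptions(precision=2,suppress=True)
ys=[78,26,-26,-78]
ts=[(309.5,216.7),(330,217.7),(350.7,217.8),(371.7,218.7)];ss=[(329.2,203),(314.5,198),(300.7,192),(286.7,187)]
for a,b in zip(ts,ss):print("slot",tri([(T,a),(S,b)]))
print("shelf",tri([(T,(297.5,167.7)),(S,(321.2,247.5))]))
k=tri([(T,(272.5,195.5)),(S,(349.5,226.7))]);print("knob",k)
for a,b in zip([(307.2,261.5),(328.3,262.3),(349.3,263.2),(370.5,264)],[(341.2,181),(327.5,175.7),(314,170.2),(300.7,165)]):print("pad",tri([(T,a),(S,b)]))
obs=[(T,(135,115,20),(297.5,167.7)),(S,(135,115,20),(321.2,247.5)),(S,(135,-115,20),(258.7,220.5)),(T,(-45,115,63),(294.2,235))]
obs+=[(T,(0,y,63),a) for y,a in zip(ys,ts)]
m,r=fit(obs);print("mould",m,r.tolist())
Rm=R.from_euler('z',-m[2]);print("knob local",Rm.apply(k[0]-[m[0],m[1],0]))
print("tips",tri([(T,(475,240)),(S,(215.7,118))]),tri([(T,(508,240)),(S,(234.7,125))]))
tc=[]
for a,b in zip([(432.5,180.5),(433.7,281.2),(499.5,282.5),(493.7,181)],[(231,204.5),(265,147),(225.5,133),(187.5,186.5)]):
    p=tri([(T,a),(S,b)]);tc.append(p[0]);print("tray",p,onz(T,a,12),onz(S,b,12))
print("handle +y end",tri([(T,(138,235.5)),(S,(458.7,217.5))]),"-y end",tri([(T,(183.7,233.7)),(S,(425,206.7))]))
for u in [(150,195.5),(203,194.2),(145.7,286)]:print("rim top",onz(T,u,40))
for u in [(417.5+.5,192),(458.5,204),(446.5,269),(402,256)]:print("rim sc",onz(S,u,40),onz(S,u,0))
```

```text
slot (array([573.36,  24.01,  52.12]), np.float64(1.0084621468918158))
slot (array([571.14, -27.61,  47.44]), np.float64(0.6333968318853067))
slot (array([569.42, -78.57,  51.88]), np.float64(0.7749696444551546))
slot (array([ 567.05, -131.09,   48.15]), np.float64(0.7827184588560954))
shelf (array([711.92,  53.6 ,   9.42]), np.float64(0.18671309712789252))
knob (array([628.75, 115.52,  51.02]), np.float64(0.5436367349806233))
pad (array([464.65,  30.2 ,  31.31]), np.float64(0.571196597405276))
pad (array([461.99, -21.96,  31.24]), np.float64(0.6225125918372214))
pad (array([459.  , -73.95,  32.55]), np.float64(0.5691296338960115))
pad (array([ 456.24, -126.29,   32.71]), np.float64(0.627420332385725))
mould [569.02 -54.64  -0.04] [[-0.8, 0.2], [0.6, -2.1], [-0.7, -1.8], [-1.0, -0.6], [-0.5, -0.1], [0.1, -0.5], [0.6, 0.0], [0.8, -0.3]]
knob local [ 52.76 172.45  51.02]
tips (array([ 499.11, -350.41,  209.15]), np.float64(12.976381088757648)) (array([ 487.13, -392.91,  182.7 ]), np.float64(14.144414412526913))
tray (array([ 675.41, -301.2 ,   -5.78]), np.float64(1.925858233195072)) [ 
[... 190 characters left out ...]
 406.25, -459.74,    0.15]), np.float64(0.28857948599633687)) [ 405.89 -454.56   12.  ] [ 414.1  -453.96   12.  ]
tray (array([ 671.47, -466.86,    2.61]), np.float64(0.058684201341975495)) [ 669.23 -463.19   12.  ] [ 675.37 -461.01   12.  ]
handle +y end (array([520.33, 414.14, 138.53]), np.float64(0.024390528837272996)) -y end (array([523.21, 310.01, 138.7 ]), np.float64(0.915413069914166))
rim top [635.32 428.61  40.  ]
rim top [636.97 292.46  40.  ]
rim top [408.22 425.9   40.  ]
rim sc [412.99 290.55  40.  ] [385.94 294.55   0.  ]
rim sc [407.64 427.81  40.  ] [380.39 437.02   0.  ]
rim sc [646.58 435.78  40.  ] [628.4  445.28   0.  ]
rim sc [656.56 299.25  40.  ] [638.76 303.57   0.  ]
```

```bash
cat >> h.py <<'E'
def rows(*tg):
    "print tool-axis increments (30 cm, 90 deg units) from the present pose to each target (x,y,z,yaw)"
    s=bot.sense();R0=R.from_euler("xyz",s["tool_rot"])
    for t in tg:
        d=R0.inv().apply(np.array(t[:3])-s["eef_pos"])/300
        r=(R0.inv()*R.from_euler("xyz",[np.pi,0,t[3]])).as_rotvec()/(np.pi/2)
        n=max(np.linalg.norm(d)*300/41.7,np.linalg.norm(r)*90/7.16)
        print(dict(zip("xyz",d.round(3).tolist())),dict(zip(("rx","ry","rz"),r.round(3).tolist())),"rows",round(n,1))
E
python3 - <<'E'
from h import *
T=cam("top");S=cam("scene")
print("tips",tri([(T,(475,240)),(S,(234.7,125))]),tri([(T,(508,240)),(S,(215.7,118))]))
for u in [(475,240),(508,240)]:print(onz(T,u,199))
print("mallet",onz(T,(310,158),30),onz(T,(340,157),30))
rows((400,-250,290,.9),(620,115,190,1.52))
E
```

```text
tips (array([ 494.08327404, -335.9034008 ,  194.84549956]), np.float64(0.4103073099462904)) (array([ 492.4667898 , -407.12331836,  196.84397436]), np.float64(0.7402715161048263))
[ 493.8277832  -335.05942861  199.        ]
[ 492.6140376  -407.31340092  199.        ]
mallet [732.00262363  19.78715826  30.        ] [733.75499774 -58.25483428  30.        ]
{'x': 1.068, 'y': -1.011, 'z': -0.216} {'rx': -0.001, 'ry': -0.0, 'rz': -0.404} rows 10.7
{'x': 2.095, 'y': -1.992, 'z': 0.119} {'rx': -0.001, 'ry': -0.001, 'rz': -0.798} rows 20.8
```

Request:
{"fn": "send_rows", "kwargs": {"increments": [{"x": 0.98, "y": -0.93, "z": -0.2, "rz": -0.4}, {"x": 0.98, "y": -0.93, "z": -0.2, "rz": -0.4}, {"x": 0.98, "y": -0.93, "z": -0.2, "rz": -0.4}, {"x": 0.98, "y": -0.93, "z": -0.2, "rz": -0.4}, {"x": 0.98, "y": -0.93, "z": -0.2, "rz": -0.4}, {"x": 0.98, "y": -0.93, "z": -0.2, "rz": -0.4}, {"x": 0.98, "y": -0.93, "z": -0.2, "rz": -0.4}, {"x": 0.98, "y": -0.93, "z": -0.2, "rz": -0.4}, {"x": 0.98, "y": -0.93, "z": -0.2, "rz": -0.4}, {"x": 0.98, "y": -0.93, "z": -0.2, "rz": -0.4}, {"x": 0.98, "y": -0.93, "z": -0.2, "rz": -0.4}, {"x": 0.98, "y": -0.93, "z": -0.2, "rz": -0.4}]}}

```text
schema error: expected keys rx, ry, rz, x, y, z, fingers
```

```bash
python3 -c "
from h import *
rows((620,115,190,1.525))"
```

```text
{'x': 2.095, 'y': -1.992, 'z': 0.119} {'rx': -0.001, 'ry': -0.001, 'rz': -0.802} rows 20.8
```

Request:
{"fn": "send_rows", "kwargs": {"increments": [{"x": 0.98, "y": -0.93, "z": -0.2, "rx": 0, "ry": 0, "rz": -0.4, "fingers": 1}, {"x": 0.98, "y": -0.93, "z": -0.2, "rx": 0, "ry": 0, "rz": -0.4, "fingers": 1}, {"x": 0.98, "y": -0.93, "z": -0.2, "rx": 0, "ry": 0, "rz": -0.4, "fingers": 1}, {"x": 0.98, "y": -0.93, "z": -0.2, "rx": 0, "ry": 0, "rz": -0.4, "fingers": 1}, {"x": 0.98, "y": -0.93, "z": -0.2, "rx": 0, "ry": 0, "rz": -0.4, "fingers": 1}, {"x": 0.98, "y": -0.93, "z": -0.2, "rx": 0, "ry": 0, "rz": -0.4, "fingers": 1}, {"x": 0.98, "y": -0.93, "z": -0.2, "rx": 0, "ry": 0, "rz": -0.4, "fingers": 1}, {"x": 0.98, "y": -0.93, "z": -0.2, "rx": 0, "ry": 0, "rz": -0.4, "fingers": 1}, {"x": 0.98, "y": -0.93, "z": -0.2, "rx": 0, "ry": 0, "rz": -0.4, "fingers": 1}, {"x": 0.98, "y": -0.93, "z": -0.2, "rx": 0, "ry": 0, "rz": -0.4, "fingers": 1}, {"x": 0.98, "y": -0.93, "z": -0.2, "rx": 0, "ry": 0, "rz": -0.4, "fingers": 1}, {"x": 0.98, "y": -0.93, "z": -0.2, "rx": 0, "ry": 0, "rz": -0.4, "fingers": 1}]}}

```text
clock: 1.1
eef_pos: [381.8, -279.5, 285.8]
tool_rot: [3.141, 0.0, 0.898]
ft_force: [-0.6, -0.2, 0.1]
width: 95.1
grip_force: 0.0
```

```bash
python3 -c "
from h import *
rows((620,115,190,1.525))"
```

```text
{'x': 1.523, 'y': -0.199, 'z': 0.319} {'rx': 0.0, 'ry': 0.0, 'rz': -0.399} rows 11.3
```

Request:
{"fn": "send_rows", "kwargs": {"increments": [{"x": 1, "y": -0.14, "z": 0.1, "rx": 0, "ry": 0, "rz": -0.4, "fingers": 1}, {"x": 1, "y": -0.14, "z": 0.1, "rx": 0, "ry": 0, "rz": -0.4, "fingers": 1}, {"x": 1, "y": -0.14, "z": 0.1, "rx": 0, "ry": 0, "rz": -0.4, "fingers": 1}, {"x": 1, "y": -0.14, "z": 0.1, "rx": 0, "ry": 0, "rz": -0.4, "fingers": 1}, {"x": 1, "y": -0.14, "z": 0.1, "rx": 0, "ry": 0, "rz": -0.4, "fingers": 1}, {"x": 1, "y": -0.14, "z": 0.1, "rx": 0, "ry": 0, "rz": -0.4, "fingers": 1}, {"x": 1, "y": -0.14, "z": 0.1, "rx": 0, "ry": 0, "rz": -0.4, "fingers": 1}, {"x": 1, "y": -0.14, "z": 0.1, "rx": 0, "ry": 0, "rz": -0.4, "fingers": 1}, {"x": 1, "y": -0.14, "z": 0.1, "rx": 0, "ry": 0, "rz": -0.4, "fingers": 1}]}}

```text
clock: 1.85
eef_pos: [536.7, -19.6, 254.0]
tool_rot: [-3.139, -0.0, 1.525]
ft_force: [-0.4, -0.4, -0.3]
width: 94.8
grip_force: 0.0
```

```bash
python3 -c "
from h import *
rows((628,116,170,1.525))
s=bot.sense();C=cam('wrist',s);im=bot.grab_frame('wrist');cv2.imwrite('pics/w1.png',im[:,:,::-1])
print(s['eef_pos'],'pred knob',proj(C,(628.7,115.5,51)),'pads',proj(C,[(464.6,30.2,35),(456.2,-126.3,35)]).tolist())
"
```

```text
{'x': 0.465, 'y': 0.284, 'z': 0.279} {'rx': -0.002, 'ry': -0.0, 'rz': -0.0} rows 4.4
[536.65260731 -19.56549734 254.01074084] pred knob [[405.46744674  31.19792357]] pads [[241.20967308356663, 131.19106782373015], [248.21315137277855, 267.2643226490152]]
```

View pics/w1.png

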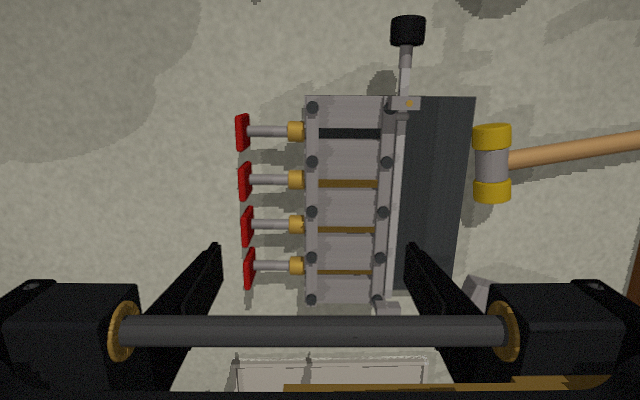

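Wrist view: the knob centre is at (408,30), against a predicted (405,31). The pads are at (242,132) and (249,268), matching the prediction, and slots 2–4 are brass. Refining the mould pose and moving to the knob.

```bash
python3 -c "
from h import *
C=cam('wrist');T=cam('top')
obs=[(C,(135,115,20),(476,97)),(C,(-45,115,63),(305,96)),(T,(135,115,20),(297.5,167.7)),(T,(-45,115,63),(294.2,235)),(C,(-45,-115,63),(304,303))]
m,r=fit(obs);print(m,r.tolist())
k=tri([(C,(408,30)),(T,(272.5,195.5))],(630,115,50));print(k)
rows((630,116.5,120,1.525),(630,116.5,45,1.525))
"
```

```text
[ 5.70717581e+02 -5.60261535e+01 -5.59220946e-02] [[0.0, -0.1], [-0.8, -0.6], [0.6, -1.1], [-0.7, -2.0], [0.0, 5.6]]
(array([625.34201759, 111.77316852,  72.51976724]), np.float64(0.39529190337751174))
{'x': 0.473, 'y': 0.292, 'z': 0.447} {'rx': -0.002, 'ry': 0.0, 'rz': -0.001} rows 5.1
{'x': 0.473, 'y': 0.293, 'z': 0.697} {'rx': -0.002, 'ry': 0.0, 'rz': -0.001} rows 6.4
```

Request:
{"fn": "send_rows", "kwargs": {"increments": [{"x": 0.469, "y": 0.292, "z": 0.4, "rx": 0, "ry": 0, "rz": 0.004, "fingers": 1}, {"x": 0.469, "y": 0.292, "z": 0.4, "rx": 0, "ry": 0, "rz": 0.004, "fingers": 1}, {"x": 0.469, "y": 0.292, "z": 0.4, "rx": 0, "ry": 0, "rz": 0.004, "fingers": 1}, {"x": 0.469, "y": 0.292, "z": 0.4, "rx": 0, "ry": 0, "rz": 0.004, "fingers": 1}, {"x": 0.469, "y": 0.292, "z": 0.4, "rx": 0, "ry": 0, "rz": 0.004, "fingers": 1}, {"x": 0.469, "y": 0.292, "z": 0.4, "rx": 0, "ry": 0, "rz": 0.004, "fingers": 1}, {"x": 0.469, "y": 0.292, "z": 0.5, "rx": 0, "ry": 0, "rz": 0.004, "fingers": 1}, {"x": 0.469, "y": 0.292, "z": 0.6, "rx": 0, "ry": 0, "rz": 0.004, "fingers": 1}, {"x": 0.469, "y": 0.292, "z": 0.7, "rx": 0, "ry": 0, "rz": 0.004, "fingers": 1}, {"x": 0.469, "y": 0.292, "z": 0.7, "rx": 0, "ry": 0, "rz": 0.004, "fingers": 0.35}, {"x": 0.469, "y": 0.292, "z": 0.7, "rx": 0, "ry": 0, "rz": 0.004, "fingers": 0.2}, {"x": 0.469, "y": 0.292, "z": 0.7, "rx": 0, "ry": 0, "rz": 0.004, "fingers": 0.2}, {"x": 0.469, "y": 0.292, "z": 0.7, "rx": 0, "ry": 0, "rz": 0.004, "fingers": 0.2}, {"x": 0.469, "y": 0.292, "z": 0.7, "rx": 0, "ry": 0, "rz": 0.004, "fingers": 0.2}, {"x": 0.469, "y": 0.292, "z": 0.7, "rx": 0, "ry": 0, "rz": 0.004, "fingers": 0.2}], "grip_force": 40}}

```text
clock: 3.15
eef_pos: [631.9, 115.7, 48.0]
tool_rot: [3.138, -0.0, 1.516]
ft_force: [-0.3, -0.7, -0.5]
width: 60.6
grip_force: 0.0
```

```bash
python3 -c "
from h import *
s=bot.sense();print(s['eef_pos'],s['ft_force'],s['width'],s['grip_force'])
s=bot.sense();C=cam('wrist',s);im=bot.grab_frame('wrist');cv2.imwrite('pics/w2.png',im[:,:,::-1])
"
```

```text
[631.85829241 115.69308532  47.96676944] [-0.25866493 -0.67262762 -0.46637548] 60.56375367481687 0.0
```

Request:
{"fn": "send_rows", "kwargs": {"increments": [{"x": 0, "y": 0, "z": 0.01, "rx": 0, "ry": 0, "rz": 0, "fingers": 0.2}, {"x": 0, "y": 0, "z": 0.01, "rx": 0, "ry": 0, "rz": 0, "fingers": 0.2}, {"x": 0, "y": 0, "z": 0.01, "rx": 0, "ry": 0, "rz": 0, "fingers": 0.2}, {"x": 0, "y": 0, "z": 0.01, "rx": 0, "ry": 0, "rz": 0, "fingers": 0.2}, {"x": 0, "y": 0, "z": 0.01, "rx": 0, "ry": 0, "rz": 0, "fingers": 0.2}, {"x": 0, "y": 0, "z": 0.01, "rx": 0, "ry": 0, "rz": 0, "fingers": 0.2}, {"x": 0, "y": 0, "z": 0.01, "rx": 0, "ry": 0, "rz": 0, "fingers": 0.2}, {"x": 0, "y": 0, "z": 0.01, "rx": 0, "ry": 0, "rz": 0, "fingers": 0.2}], "grip_force": 40}}

```text
clock: 3.87
eef_pos: [629.1, 115.9, 42.2]
tool_rot: [-3.138, 0.0, 1.516]
ft_force: [-5.7, -0.0, 3.0]
width: 31.3
grip_force: 40.0
```

Request:
{"fn": "send_rows", "kwargs": {"increments": [{"x": 0.02, "y": 0, "z": 0, "rx": 0, "ry": 0, "rz": 0, "fingers": 0.2}, {"x": 0.04, "y": 0, "z": 0, "rx": 0, "ry": 0, "rz": 0, "fingers": 0.2}, {"x": 0.06, "y": 0, "z": 0, "rx": 0, "ry": 0, "rz": 0, "fingers": 0.2}, {"x": 0.075, "y": 0, "z": 0, "rx": 0, "ry": 0, "rz": 0, "fingers": 0.2}, {"x": 0.085, "y": 0, "z": 0, "rx": 0, "ry": 0, "rz": 0, "fingers": 0.2}, {"x": 0.093, "y": 0, "z": 0, "rx": 0, "ry": 0, "rz": 0, "fingers": 0.2}, {"x": 0.093, "y": 0, "z": 0, "rx": 0, "ry": 0, "rz": 0, "fingers": 0.2}]}}

```text
clock: 4.45
eef_pos: [630.5, 142.0, 42.2]
tool_rot: [-3.137, 0.004, 1.517]
ft_force: [-6.3, -6.4, 5.1]
width: 31.4
grip_force: 40.0
```

Request:
{"fn": "send_rows", "kwargs": {"increments": [{"x": 0.004, "y": 0, "z": 0, "rx": 0, "ry": 0, "rz": 0, "fingers": 0.55}, {"x": 0, "y": 0, "z": 0, "rx": 0, "ry": 0, "rz": 0, "fingers": 0.55}, {"x": 0, "y": 0, "z": 0, "rx": 0, "ry": 0, "rz": 0, "fingers": 0.55}, {"x": 0, "y": 0, "z": 0, "rx": 0, "ry": 0, "rz": 0, "fingers": 0.55}, {"x": 0, "y": 0, "z": -0.12, "rx": 0, "ry": 0, "rz": 0, "fingers": 0.55}, {"x": 0, "y": 0, "z": -0.24, "rx": 0, "ry": 0, "rz": 0, "fingers": 0.0}, {"x": 0, "y": 0, "z": -0.36, "rx": 0, "ry": 0, "rz": 0, "fingers": 0}, {"x": 0, "y": 0, "z": -0.4, "rx": 0, "ry": 0, "rz": 0, "fingers": 0}, {"x": -0.45, "y": -0.7, "z": -0.45, "rx": 0, "ry": 0, "rz": 0.99, "fingers": 0}, {"x": -0.45, "y": -0.7, "z": -0.45, "rx": 0, "ry": 0, "rz": 0.99, "fingers": 0}, {"x": -0.45, "y": -0.7, "z": -0.45, "rx": 0, "ry": 0, "rz": 0.99, "fingers": 0}, {"x": -0.45, "y": -0.7, "z": -0.45, "rx": 0, "ry": 0, "rz": 0.99, "fingers": 0}, {"x": -0.45, "y": -0.7, "z": -0.45, "rx": 0, "ry": 0, "rz": 0.99, "fingers": 0}, {"x": -0.45, "y": -0.7, "z": -0.45, "rx": 0, "ry": 0, "rz": 0.99, "fingers": 0}, {"x": -0.45, "y": -0.7, "z": -0.45, "rx": 0, "ry": 0, "rz": 0.99, "fingers": 0}, {"x": -0.45, "y": -0.7, "z": -0.45, "rx": 0, "ry": 0, "rz": 0.99, "fingers": 0}, {"x": -0.45, "y": -0.7, "z": -0.45, "rx": 0, "ry": 0, "rz": 0.99, "fingers": 0}, {"x": -0.45, "y": -0.7, "z": -0.45, "rx": 0, "ry": 0, "rz": 0.99, "fingers": 0}, {"x": -0.45, "y": -0.7, "z": -0.45, "rx": 0, "ry": 0, "rz": 0.99, "fingers": 0}]}}

```text
clock: 6.03
eef_pos: [414.9, 20.2, 177.4]
tool_rot: [3.142, -0.001, 0.135]
ft_force: [-0.2, 0.3, 0.3]
width: 0.8
grip_force: 0.0
```

```bash
cat >> h.py <<'E'
M=(570.5,-56.,-.052)
def loc(x,y,m=M): c,s=np.cos(m[2]),np.sin(m[2]);return m[0]+c*x-s*y,m[1]+s*x+c*y
E
python3 -c "
from h import *
s=bot.sense();print(s['eef_pos'],s['tool_rot'],s['ft_force'],s['width'])
C=cam('wrist',s);im=bot.grab_frame('wrist');cv2.imwrite('pics/w3.png',im[:,:,::-1])
print([loc(-100,y) for y in (26,-26,-78)])
print('pads',proj(C,[(464.6,30.2,35),(462,-22,35),(459,-74,35),(456.2,-126.3,35)]).tolist())
p=loc(-140,26); rows((*p,80,-.052),(*p,33,-.052))
"
```

```text
[414.88846806  20.24779076 177.41606592] [ 3.14154448e+00 -6.33659409e-04  1.34793039e-01] [-0.15434439  0.34929426  0.27407336] 0.776557811042931
[(np.float64(471.98656031871803), np.float64(-24.837487229646943)), (np.float64(469.28377875664023), np.float64(-76.7671990700538)), (np.float64(466.5809971945624), np.float64(-128.69691091046064))]
pads [[309.57566329226574, 136.4056340863297], [370.78942945145815, 147.94146030099745], [430.36908530999517, 159.73780829643545], [488.8704362244814, 171.1333005801075]]
{'x': 0.038, 'y': 0.15, 'z': 0.325} {'rx': 0.0, 'ry': -0.0, 'rz': 0.117} rows 2.6
{'x': 0.038, 'y': 0.15, 'z': 0.481} {'rx': 0.0, 'ry': -0.0, 'rz': 0.117} rows 3.6
```

View pics/w3.png

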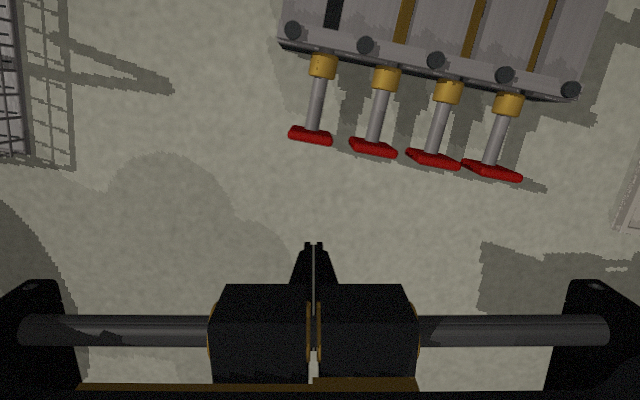

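The pads are at (310,136), (373,148), (433,160) and (491,171), as predicted. Positioning behind pad 2.

Request:
{"fn": "send_rows", "kwargs": {"increments": [{"x": 0.038, "y": 0.15, "z": 0.3, "rx": 0, "ry": 0, "rz": 0.119, "fingers": 0}, {"x": 0.038, "y": 0.15, "z": 0.4, "rx": 0, "ry": 0, "rz": 0.119, "fingers": 0}, {"x": 0.038, "y": 0.15, "z": 0.465, "rx": 0, "ry": 0, "rz": 0.119, "fingers": 0}, {"x": 0.038, "y": 0.15, "z": 0.465, "rx": 0, "ry": 0, "rz": 0.119, "fingers": 0}, {"x": 0.038, "y": 0.15, "z": 0.465, "rx": 0, "ry": 0, "rz": 0.119, "fingers": 0}, {"x": 0.038, "y": 0.15, "z": 0.465, "rx": 0, "ry": 0, "rz": 0.119, "fingers": 0}]}}

```text
clock: 6.58
eef_pos: [431.5, -22.5, 37.0]
tool_rot: [-3.141, 0.003, -0.045]
ft_force: [0.2, 0.6, 0.9]
width: 0.2
grip_force: 0.0
```

Request:
{"fn": "send_rows", "kwargs": {"increments": [{"x": 0.06, "y": 0, "z": 0, "rx": 0, "ry": 0, "rz": 0, "fingers": 0}, {"x": 0.1, "y": 0, "z": 0, "rx": 0, "ry": 0, "rz": 0, "fingers": 0}, {"x": 0.14, "y": 0, "z": 0, "rx": 0, "ry": 0, "rz": 0, "fingers": 0}, {"x": 0.18, "y": 0, "z": 0, "rx": 0, "ry": 0, "rz": 0, "fingers": 0}, {"x": 0.21, "y": 0, "z": 0, "rx": 0, "ry": 0, "rz": 0, "fingers": 0}, {"x": 0.235, "y": 0, "z": 0, "rx": 0, "ry": 0, "rz": 0, "fingers": 0}, {"x": 0.235, "y": 0, "z": 0, "rx": 0, "ry": 0, "rz": 0, "fingers": 0}]}}

```text
clock: 7.17
eef_pos: [502.8, -25.9, 39.6]
tool_rot: [3.141, 0.003, -0.044]
ft_force: [-6.9, -1.8, 1.5]
width: 0.2
grip_force: 3.3
```

Request:
{"fn": "send_rows", "kwargs": {"increments": [{"x": 0.01, "y": 0, "z": 0, "rx": 0, "ry": 0, "rz": 0, "fingers": 0}, {"x": 0.02, "y": 0, "z": 0, "rx": 0, "ry": 0, "rz": 0, "fingers": 0}, {"x": 0.02, "y": 0, "z": 0, "rx": 0, "ry": 0, "rz": 0, "fingers": 0}]}}

```text
clock: 7.42
eef_pos: [506.6, -26.0, 39.6]
tool_rot: [3.141, 0.007, -0.043]
ft_force: [-11.9, -2.4, 5.4]
width: 0.1
grip_force: 6.2
```

Request:
{"fn": "send_rows", "kwargs": {"increments": [{"x": 0.01, "y": 0, "z": 0, "rx": 0, "ry": 0, "rz": 0, "fingers": 0}, {"x": -0.1, "y": 0, "z": 0, "rx": 0, "ry": 0, "rz": 0, "fingers": 0}, {"x": -0.2, "y": 0, "z": 0, "rx": 0, "ry": 0, "rz": 0, "fingers": 0}, {"x": -0.255, "y": 0, "z": 0, "rx": 0, "ry": 0, "rz": 0, "fingers": 0}, {"x": -0.255, "y": 0.1, "z": 0, "rx": 0, "ry": 0, "rz": -0.005, "fingers": 0}, {"x": -0.255, "y": 0.173, "z": 0, "rx": 0, "ry": 0, "rz": 0.004, "fingers": 0}, {"x": -0.255, "y": 0.173, "z": 0, "rx": 0, "ry": 0, "rz": 0.004, "fingers": 0}, {"x": -0.195, "y": 0.173, "z": 0, "rx": 0, "ry": 0, "rz": 0.004, "fingers": 0}, {"x": -0.155, "y": 0.173, "z": 0, "rx": 0, "ry": 0, "rz": 0.004, "fingers": 0}, {"x": -0.115, "y": 0.173, "z": 0, "rx": 0, "ry": 0, "rz": 0.004, "fingers": 0}, {"x": -0.075, "y": 0.173, "z": 0, "rx": 0, "ry": 0, "rz": 0.004, "fingers": 0}, {"x": -0.045, "y": 0.173, "z": 0, "rx": 0, "ry": 0, "rz": 0.004, "fingers": 0}, {"x": -0.02, "y": 0.173, "z": 0, "rx": 0, "ry": 0, "rz": 0.004, "fingers": 0}, {"x": 0, "y": 0.173, "z": 0, "rx": 0, "ry": 0, "rz": 0.004, "fingers": 0}, {"x": 0.007, "y": 0.173, "z": 0, "rx": 0, "ry": 0, "rz": 0.004, "fingers": 0}, {"x": 0.007, "y": 0.173, "z": 0, "rx": 0, "ry": 0, "rz": 0.004, "fingers": 0}]}}

```text
clock: 8.75
eef_pos: [503.9, -78.3, 40.0]
tool_rot: [3.139, 0.015, -0.049]
ft_force: [-26.3, -4.0, 19.5]
width: 0.4
grip_force: 12.6
```

Request:
{"fn": "send_rows", "kwargs": {"increments": [{"x": 0.003, "y": 0, "z": 0, "rx": 0, "ry": 0, "rz": 0, "fingers": 0}, {"x": -0.1, "y": 0, "z": 0, "rx": 0, "ry": 0, "rz": 0, "fingers": 0}, {"x": -0.2, "y": 0, "z": 0, "rx": 0, "ry": 0, "rz": 0, "fingers": 0}, {"x": -0.255, "y": 0, "z": 0, "rx": 0, "ry": 0, "rz": 0, "fingers": 0}, {"x": -0.255, "y": 0.1, "z": 0, "rx": 0, "ry": 0, "rz": 0, "fingers": 0}, {"x": -0.255, "y": 0.173, "z": 0, "rx": 0, "ry": 0, "rz": 0, "fingers": 0}, {"x": -0.255, "y": 0.173, "z": 0, "rx": 0, "ry": 0, "rz": 0, "fingers": 0}, {"x": -0.195, "y": 0.173, "z": 0, "rx": 0, "ry": 0, "rz": 0, "fingers": 0}, {"x": -0.155, "y": 0.173, "z": 0, "rx": 0, "ry": 0, "rz": 0, "fingers": 0}, {"x": -0.115, "y": 0.173, "z": 0, "rx": 0, "ry": 0, "rz": 0, "fingers": 0}, {"x": -0.075, "y": 0.173, "z": 0, "rx": 0, "ry": 0, "rz": 0, "fingers": 0}, {"x": -0.045, "y": 0.173, "z": 0, "rx": 0, "ry": 0, "rz": 0, "fingers": 0}, {"x": -0.02, "y": 0.173, "z": 0, "rx": 0, "ry": 0, "rz": 0, "fingers": 0}, {"x": 0, "y": 0.173, "z": 0, "rx": 0, "ry": 0, "rz": 0, "fingers": 0}, {"x": 0.003, "y": 0.173, "z": 0, "rx": 0, "ry": 0, "rz": 0, "fingers": 0}, {"x": 0.003, "y": 0.173, "z": 0, "rx": 0, "ry": 0, "rz": 0, "fingers": 0}]}}

```text
clock: 10.08
eef_pos: [501.2, -129.9, 39.6]
tool_rot: [3.14, 0.018, -0.049]
ft_force: [-29.0, -5.0, 20.4]
width: 0.4
grip_force: 14.2
```

Request:
{"fn": "send_rows", "kwargs": {"increments": [{"x": -0.1, "y": 0, "z": 0, "rx": 0, "ry": 0, "rz": 0, "fingers": 0}, {"x": -0.2, "y": 0, "z": 0, "rx": 0, "ry": 0, "rz": 0, "fingers": 0}, {"x": -0.26, "y": 0, "z": 0, "rx": 0, "ry": 0, "rz": 0, "fingers": 0}, {"x": -0.26, "y": 0, "z": -0.13, "rx": 0, "ry": 0, "rz": 0, "fingers": 0}, {"x": -0.26, "y": 0, "z": -0.26, "rx": 0, "ry": 0, "rz": 0, "fingers": 0.45}, {"x": -0.26, "y": 0, "z": -0.4, "rx": 0, "ry": 0, "rz": 0, "fingers": 0.45}, {"x": -0.1, "y": -0.1, "z": -0.55, "rx": 0, "ry": 0, "rz": 0, "fingers": 0.45}, {"x": 0.5, "y": -0.2, "z": -0.55, "rx": 0, "ry": 0, "rz": 0, "fingers": 0.45}, {"x": 0.5, "y": -0.28, "z": -0.55, "rx": 0, "ry": 0, "rz": 0, "fingers": 0.45}, {"x": 0.5, "y": -0.28, "z": -0.55, "rx": 0, "ry": 0, "rz": 0, "fingers": 0.45}, {"x": 0.5, "y": -0.28, "z": -0.55, "rx": 0, "ry": 0, "rz": 0, "fingers": 0.45}, {"x": 0.5, "y": -0.28, "z": -0.55, "rx": 0, "ry": 0, "rz": 0, "fingers": 0.45}, {"x": 0.5, "y": -0.28, "z": -0.55, "rx": 0, "ry": 0, "rz": 0, "fingers": 0.45}, {"x": 0.5, "y": -0.28, "z": -0.55, "rx": 0, "ry": 0, "rz": 0, "fingers": 0.45}]}}

```text
clock: 11.25
eef_pos: [663.2, -51.7, 204.3]
tool_rot: [-3.141, -0.001, -0.049]
ft_force: [-0.3, -0.6, -0.5]
width: 42.8
grip_force: 0.0
```

```bash
python3 -c "
from h import *
s=bot.sense();print(s['eef_pos'],s['tool_rot'],s['ft_force'],s['width'])
C=cam('wrist',s);im=bot.grab_frame('wrist');cv2.imwrite('pics/w4.png',im[:,:,::-1])
print('bar leading ends',[proj(C,(*loc(99,y),36)).round(0).tolist() for y in(26,-26,-78)],[proj(C,(*loc(54,y),36)).round(0).tolist() for y in(26,-26,-78)])
cv2.imwrite('pics/t4.png',bot.grab_frame('top')[:,:,::-1])
"
```

```text
[663.24151589 -51.74553683 204.29188682] [-3.14133881e+00 -1.42969327e-03 -4.87647186e-02] [-0.29063865 -0.58445153 -0.54632838] 42.837368437108566
bar leading ends [[[296.0, 181.0]], [[351.0, 181.0]], [[407.0, 181.0]]] [[[296.0, 226.0]], [[350.0, 226.0]], [[403.0, 226.0]]]
```

View pics/w4.png

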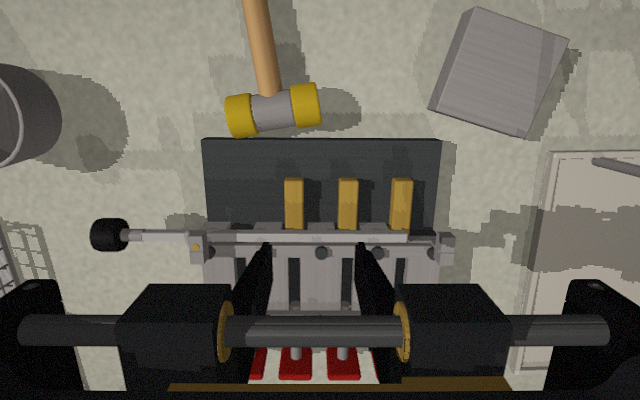

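All three bars stand on the shelf, leading ends at (293,180), (348,180) and (402,180), about 3 px left of the prediction, so I'm shifting the mould y by about 2.5 mm. The knob is out, and the mallet head is close to the shelf edge.

```bash
sed -i 's/^M=.*/M=(570.5,-53.5,-.052)/' h.py; python3 -c "
from h import *
p=loc(80,26);print(p);rows((*p,80,-.052),(*p,34,-.052))
C=cam('wrist');print('mallet edge',onz(C,(240,137),12),onz(C,(305,127),12),loc(135,0),'steps',[loc(80,y) for y in(26,-26,-78)])
"
```

```text
(np.float64(651.7432551508956), np.float64(-31.69326955991627))
{'x': -0.034, 'y': -0.07, 'z': 0.413} {'rx': 0.0, 'ry': -0.0, 'rz': 0.001} rows 3.0
{'x': -0.034, 'y': -0.07, 'z': 0.567} {'rx': 0.0, 'ry': -0.0, 'rz': 0.001} rows 4.1
mallet edge [708.54993715  15.92596021  12.        ] [714.78557887 -47.56733369  12.        ] (np.float64(705.3175211241332), np.float64(-60.516836747702)) steps [(np.float64(651.7432551508956), np.float64(-31.69326955991627)), (np.float64(649.0404735888177), np.float64(-83.62298140032313)), (np.float64(646.3376920267399), np.float64(-135.55269324072998))]
```

Request:
{"fn": "send_rows", "kwargs": {"increments": [{"x": -0.034, "y": -0.07, "z": 0.13, "rx": 0, "ry": 0, "rz": 0, "fingers": 0.45}, {"x": -0.034, "y": -0.07, "z": 0.26, "rx": 0, "ry": 0, "rz": 0, "fingers": 0.45}, {"x": -0.034, "y": -0.07, "z": 0.38, "rx": 0, "ry": 0, "rz": 0, "fingers": 0.45}, {"x": -0.034, "y": -0.07, "z": 0.46, "rx": 0, "ry": 0, "rz": 0, "fingers": 0.45}, {"x": -0.034, "y": -0.07, "z": 0.52, "rx": 0, "ry": 0, "rz": 0, "fingers": 0.45}, {"x": -0.034, "y": -0.07, "z": 0.56, "rx": 0, "ry": 0, "rz": 0, "fingers": 0.45}, {"x": -0.034, "y": -0.07, "z": 0.565, "rx": 0, "ry": 0, "rz": 0, "fingers": 0.45}, {"x": -0.034, "y": -0.07, "z": 0.565, "rx": 0, "ry": 0, "rz": 0, "fingers": 0.1}, {"x": -0.034, "y": -0.07, "z": 0.565, "rx": 0, "ry": 0, "rz": 0, "fingers": 0.1}, {"x": -0.034, "y": -0.07, "z": 0.565, "rx": 0, "ry": 0, "rz": 0, "fingers": 0.1}, {"x": -0.034, "y": -0.07, "z": 0.565, "rx": 0, "ry": 0, "rz": 0, "fingers": 0.1}, {"x": -0.034, "y": -0.07, "z": 0.565, "rx": 0, "ry": 0, "rz": 0, "fingers": 0.1}, {"x": -0.034, "y": -0.07, "z": 0.565, "rx": 0, "ry": 0, "rz": 0, "fingers": 0.1}, {"x": -0.034, "y": -0.07, "z": 0.565, "rx": 0, "ry": 0, "rz": 0, "fingers": 0.1}], "grip_force": 40}}

```text
clock: 12.52
eef_pos: [653.0, -32.6, 35.3]
tool_rot: [3.141, -0.002, -0.052]
ft_force: [-1.2, 0.0, 6.0]
width: 17.6
grip_force: 40.0
```

Request:
{"fn": "send_rows", "kwargs": {"increments": [{"x": 0.03, "y": 0, "z": -0.001, "rx": 0, "ry": 0, "rz": 0, "fingers": 0.1}, {"x": 0.06, "y": 0, "z": -0.001, "rx": 0, "ry": 0, "rz": 0, "fingers": 0.1}, {"x": 0.09, "y": 0, "z": -0.001, "rx": 0, "ry": 0, "rz": 0, "fingers": 0.1}, {"x": 0.11, "y": 0, "z": -0.001, "rx": 0, "ry": 0, "rz": 0, "fingers": 0.1}, {"x": 0.11, "y": 0, "z": -0.003, "rx": 0, "ry": 0, "rz": 0, "fingers": 0.1}, {"x": 0.11, "y": 0, "z": -0.1, "rx": 0, "ry": 0, "rz": 0, "fingers": 0.1}, {"x": 0.11, "y": 0, "z": -0.2, "rx": 0, "ry": 0, "rz": 0, "fingers": 0.1}, {"x": 0.11, "y": 0, "z": -0.3, "rx": 0, "ry": 0, "rz": 0, "fingers": 0.1}, {"x": 0.11, "y": 0, "z": -0.4, "rx": 0, "ry": 0, "rz": 0, "fingers": 0.1}, {"x": 0.05, "y": -0.2, "z": -0.52, "rx": 0, "ry": 0, "rz": 0, "fingers": 0.1}, {"x": 0.05, "y": -0.4, "z": -0.52, "rx": 0, "ry": 0, "rz": 0, "fingers": 0.1}, {"x": 0.05, "y": -0.4, "z": -0.52, "rx": 0, "ry": 0, "rz": 0, "fingers": 0.1}, {"x": 0.05, "y": -0.4, "z": -0.52, "rx": 0, "ry": 0, "rz": 0, "fingers": 0.1}]}}

```text
clock: 13.6
eef_pos: [673.0, 92.8, 191.2]
tool_rot: [-3.138, -0.002, -0.047]
ft_force: [0.5, -1.1, -2.1]
width: 17.5
grip_force: 40.0
```

```bash
python3 -c "
from h import *
s=bot.sense();print(s['eef_pos'],s['tool_rot'],s['ft_force'],s['width'])
C=cam('wrist',s);im=bot.grab_frame('wrist')[:,:,::-1];t=bot.grab_frame('top')[:,:,::-1]
cv2.imwrite('pics/t5.png',t);cv2.imwrite('pics/w5.png',im)
c=cv2.resize(t[180:300,130:210],None,fx=5,fy=5,interpolation=cv2.INTER_CUBIC)
b=np.zeros((600,800,3),np.uint8);b[:,:400]=c;b[:250,400:]=cv2.resize(im,(400,250));cv2.imwrite('pics/b5.png',b)
"
```

```text
[672.97379055  92.75261986 191.19577419] [-3.13804116e+00 -2.10232136e-03 -4.70735169e-02] [ 0.46421341 -1.13005089 -2.10462244] 17.54194123968889
```

View pics/b5.png

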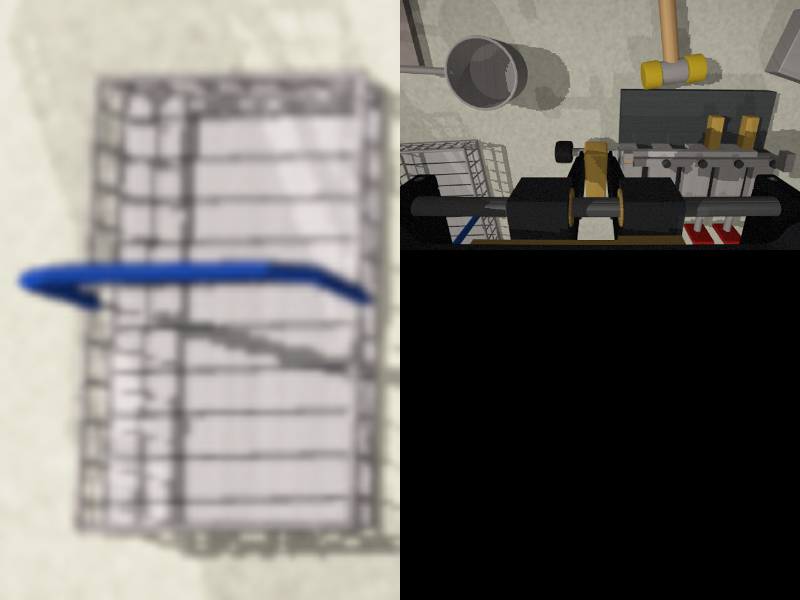

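Top view: the basket is unmoved, with rim corners at (150,195), (201,195) and (146,286) and the handle level from (137,235) to (184,234). The bar is held. Fitting the basket pose.

```bash
python3 -c "
from h import *
T=cam('top');S=cam('scene')
o=[(T,(115,70,40),(150,195)),(T,(115,-70,40),(201.5,195)),(T,(-115,70,40),(146,285.6)),(T,(0,-50,135),(184,234)),(T,(0,50,135),(137.5,235)),(S,(0,50,135),(458.7,217.5)),(S,(0,-50,135),(425,206.7))]
o+=[(S,(-115,-70,40),(418,192)),(S,(-115,70,40),(458.5,204)),(S,(115,70,0),(446.5,269)),(S,(115,-70,0),(402,256))]
B,r=fit(o,x0=(522,360,0));print(B,r.tolist())
B,r=fit(o[:5],x0=(522,360,0));print(B,r.tolist())
"
```

```text
[5.22402823e+02 3.62893295e+02 3.23738317e-02] [[-3.1, 0.6], [-0.1, -1.8], [-1.7, 1.7], [-1.8, -0.3], [1.6, 0.5], [-0.9, 0.5], [-0.4, 1.1], [-0.2, -0.9], [0.5, -0.5], [-3.2, 0.9], [-2.2, -0.5]]
[5.22585065e+02 3.59752734e+02 1.41101569e-02] [[-1.0, 0.0], [1.9, -1.4], [-1.2, 1.1], [-0.4, -0.0], [3.0, 0.0]]
```

```bash
echo "B=(522.5,361.5,.03)" >> h.py; python3 -c "
from h import *
p=loc(54,-25,B);print(p);rows((*p,191,.03),(*p,22,.03))
"
```

```text
(np.float64(577.2255893275077), np.float64(338.1310061672101))
{'x': -0.358, 'y': -0.816, 'z': -0.006} {'rx': 0.0, 'ry': 0.0, 'rz': -0.05} rows 6.4
{'x': -0.358, 'y': -0.816, 'z': 0.557} {'rx': 0.0, 'ry': 0.0, 'rz': -0.05} rows 7.6
```

Request:
{"fn": "send_rows", "kwargs": {"increments": [{"x": -0.358, "y": -0.816, "z": 0, "rx": 0, "ry": 0, "rz": -0.05, "fingers": 0.1}, {"x": -0.358, "y": -0.816, "z": 0, "rx": 0, "ry": 0, "rz": -0.05, "fingers": 0.1}, {"x": -0.358, "y": -0.816, "z": 0, "rx": 0, "ry": 0, "rz": -0.05, "fingers": 0.1}, {"x": -0.358, "y": -0.816, "z": 0, "rx": 0, "ry": 0, "rz": -0.05, "fingers": 0.1}, {"x": -0.358, "y": -0.816, "z": 0, "rx": 0, "ry": 0, "rz": -0.05, "fingers": 0.1}, {"x": -0.358, "y": -0.816, "z": 0, "rx": 0, "ry": 0, "rz": -0.05, "fingers": 0.1}, {"x": -0.358, "y": -0.816, "z": 0, "rx": 0, "ry": 0, "rz": -0.05, "fingers": 0.1}, {"x": -0.358, "y": -0.816, "z": 0, "rx": 0, "ry": 0, "rz": -0.05, "fingers": 0.1}, {"x": -0.358, "y": -0.816, "z": 0.12, "rx": 0, "ry": 0, "rz": -0.05, "fingers": 0.1}, {"x": -0.358, "y": -0.816, "z": 0.24, "rx": 0, "ry": 0, "rz": -0.05, "fingers": 0.1}]}}

```text
clock: 14.53
eef_pos: [581.4, 336.2, 119.6]
tool_rot: [-3.14, -0.006, 0.026]
ft_force: [0.8, 0.2, -1.6]
width: 17.7
grip_force: 40.0
```

```bash
python3 -c "
from h import *
s=bot.sense();print(s['eef_pos'],s['tool_rot'],s['ft_force'],s['width'])
C=cam('wrist',s);im=bot.grab_frame('wrist')[:,:,::-1];cv2.imwrite('pics/w6.png',im)
print(proj(C,[(*loc(115,70,B),40),(*loc(115,-70,B),40),(*loc(0,50,B),135),(*loc(0,-50,B),135)]).round(0).tolist())
p=loc(54,-25,B);rows((*p,22,.03))
"
```

```text
[581.35889934 336.22863502 119.5561939 ] [-3.139934   -0.00634197  0.02587702] [ 0.77352987  0.15035308 -1.60455772] 17.660947870271816
[[167.0, 139.0], [378.0, 138.0], [162.0, 391.0], [360.0, 391.0]]
{'x': 0.01, 'y': -0.019, 'z': 0.285} {'rx': 0.004, 'ry': 0.007, 'rz': -0.003} rows 2.1
```

View pics/w6.png

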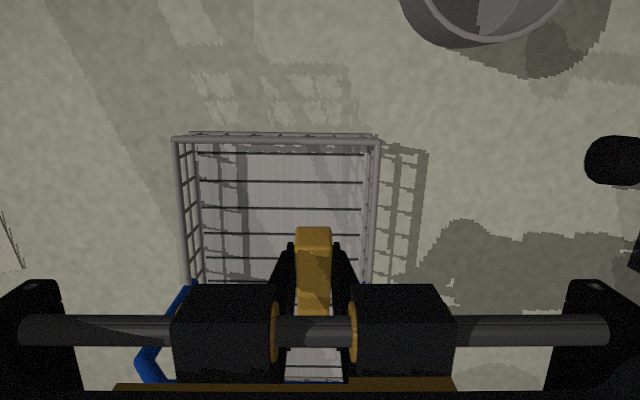

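The rim corners at (173,138) and (379,139) match the prediction within a few px, so the placement is good. Descending and releasing.

Request:
{"fn": "send_rows", "kwargs": {"increments": [{"x": 0, "y": 0, "z": 0.1, "rx": 0, "ry": 0, "rz": 0, "fingers": 0.1}, {"x": 0, "y": 0, "z": 0.2, "rx": 0, "ry": 0, "rz": 0, "fingers": 0.1}, {"x": 0, "y": 0, "z": 0.26, "rx": 0, "ry": 0, "rz": 0, "fingers": 0.1}, {"x": 0, "y": 0, "z": 0.3, "rx": 0, "ry": 0, "rz": 0, "fingers": 0.1}, {"x": 0, "y": 0, "z": 0.322, "rx": 0, "ry": 0, "rz": 0, "fingers": 0.1}, {"x": 0, "y": 0, "z": 0.322, "rx": 0, "ry": 0, "rz": 0, "fingers": 0.1}, {"x": 0, "y": 0, "z": 0.322, "rx": 0, "ry": 0, "rz": 0, "fingers": 0.1}]}}

```text
clock: 15.17
eef_pos: [580.5, 335.1, 21.9]
tool_rot: [3.141, -0.001, 0.024]
ft_force: [2.2, 0.2, 0.4]
width: 17.2
grip_force: 40.0
```

Request:
{"fn": "send_rows", "kwargs": {"increments": [{"x": 0, "y": 0, "z": 0, "rx": 0, "ry": 0, "rz": 0, "fingers": 0.33}, {"x": 0, "y": 0, "z": 0, "rx": 0, "ry": 0, "rz": 0, "fingers": 0.33}, {"x": 0, "y": 0, "z": 0, "rx": 0, "ry": 0, "rz": 0, "fingers": 0.33}, {"x": 0, "y": 0, "z": -0.1, "rx": 0, "ry": 0, "rz": 0, "fingers": 0.33}, {"x": 0, "y": 0, "z": -0.25, "rx": 0, "ry": 0, "rz": 0, "fingers": 0.33}, {"x": 0, "y": 0, "z": -0.4, "rx": 0, "ry": 0, "rz": 0, "fingers": 0.45}, {"x": 0, "y": 0, "z": -0.55, "rx": 0, "ry": 0, "rz": 0, "fingers": 0.45}, {"x": 0, "y": 0, "z": -0.6, "rx": 0, "ry": 0, "rz": 0, "fingers": 0.45}, {"x": 0.1, "y": 0.4, "z": -0.6, "rx": 0, "ry": 0, "rz": 0.05, "fingers": 0.45}, {"x": 0.2, "y": 0.8, "z": -0.6, "rx": 0, "ry": 0, "rz": 0.05, "fingers": 0.45}, {"x": 0.22, "y": 1, "z": -0.6, "rx": 0, "ry": 0, "rz": 0.05, "fingers": 0.45}, {"x": 0.22, "y": 1, "z": -0.6, "rx": 0, "ry": 0, "rz": 0.05, "fingers": 0.45}, {"x": 0.22, "y": 1, "z": -0.6, "rx": 0, "ry": 0, "rz": 0.05, "fingers": 0.45}, {"x": 0.22, "y": 1, "z": -0.6, "rx": 0, "ry": 0, "rz": 0.05, "fingers": 0.45}, {"x": 0.22, "y": 1, "z": -0.6, "rx": 0, "ry": 0, "rz": 0.05, "fingers": 0.45}]}}

```text
clock: 16.42
eef_pos: [648.7, 52.0, 201.0]
tool_rot: [-3.141, 0.001, -0.052]
ft_force: [0.3, 0.6, -0.2]
width: 42.8
grip_force: 0.0
```

```bash
echo "B=(522.5,360,.025)" >> h.py; python3 -c "
from h import *
s=bot.sense();print(s['eef_pos'],s['tool_rot'],s['ft_force'],s['width'])
p=loc(80,-26);print(p);rows((*p,100,-.052),(*p,34.5,-.052))
"
```

```text
[648.66486446  51.98926355 200.96720575] [-3.14144186e+00  6.38228412e-04 -5.15501367e-02] [ 0.33457383  0.58594348 -0.20421595] 42.83231656952257
(np.float64(649.0404735888177), np.float64(-83.62298140032313))
{'x': 0.025, 'y': 0.451, 'z': 0.336} {'rx': -0.0, 'ry': 0.0, 'rz': 0.0} rows 4.1
{'x': 0.025, 'y': 0.451, 'z': 0.555} {'rx': -0.0, 'ry': 0.0, 'rz': 0.0} rows 5.1
```

Request:
{"fn": "send_rows", "kwargs": {"increments": [{"x": 0.025, "y": 0.3, "z": 0, "rx": 0, "ry": 0, "rz": 0, "fingers": 0.45}, {"x": 0.025, "y": 0.42, "z": 0, "rx": 0, "ry": 0, "rz": 0, "fingers": 0.45}, {"x": 0.025, "y": 0.42, "z": 0.05, "rx": 0, "ry": 0, "rz": 0, "fingers": 0.45}, {"x": 0.025, "y": 0.42, "z": 0.1, "rx": 0, "ry": 0, "rz": 0, "fingers": 0.45}, {"x": 0.025, "y": 0.42, "z": 0.15, "rx": 0, "ry": 0, "rz": 0, "fingers": 0.45}, {"x": 0.025, "y": 0.42, "z": 0.15, "rx": 0, "ry": 0, "rz": 0, "fingers": 0.45}, {"x": 0.025, "y": 0.42, "z": 0.15, "rx": 0, "ry": 0, "rz": 0, "fingers": 0.45}]}}

```text
clock: 17.0
eef_pos: [648.9, -71.2, 154.3]
tool_rot: [-3.141, 0.004, -0.051]
ft_force: [0.8, 0.3, 0.7]
width: 42.5
grip_force: 0.0
```

```bash
python3 -c "
from h import *
s=bot.sense();print(s['eef_pos'],s['joint_velocities'].round(3))
rows((*loc(80,-26),34.5,-.052))
"
```

```text
[648.87991722 -71.2215874  154.29201552] [ 0.013 -0.019 -0.037 -0.    -0.001 -0.001]
{'x': 0.004, 'y': 0.042, 'z': 0.399} {'rx': -0.001, 'ry': 0.002, 'rz': 0.001} rows 2.9
```

Request:
{"fn": "send_rows", "kwargs": {"increments": [{"x": 0.004, "y": 0.042, "z": 0.13, "rx": 0, "ry": 0, "rz": 0, "fingers": 0.45}, {"x": 0.004, "y": 0.042, "z": 0.25, "rx": 0, "ry": 0, "rz": 0, "fingers": 0.45}, {"x": 0.004, "y": 0.042, "z": 0.34, "rx": 0, "ry": 0, "rz": 0, "fingers": 0.45}, {"x": 0.004, "y": 0.042, "z": 0.38, "rx": 0, "ry": 0, "rz": 0, "fingers": 0.45}, {"x": 0.004, "y": 0.042, "z": 0.395, "rx": 0, "ry": 0, "rz": 0, "fingers": 0.45}, {"x": 0.004, "y": 0.042, "z": 0.397, "rx": 0, "ry": 0, "rz": 0, "fingers": 0.45}, {"x": 0.004, "y": 0.042, "z": 0.397, "rx": 0, "ry": 0, "rz": 0, "fingers": 0.1}, {"x": 0.004, "y": 0.042, "z": 0.397, "rx": 0, "ry": 0, "rz": 0, "fingers": 0.1}, {"x": 0.004, "y": 0.042, "z": 0.397, "rx": 0, "ry": 0, "rz": 0, "fingers": 0.1}, {"x": 0.004, "y": 0.042, "z": 0.397, "rx": 0, "ry": 0, "rz": 0, "fingers": 0.1}, {"x": 0.004, "y": 0.042, "z": 0.397, "rx": 0, "ry": 0, "rz": 0, "fingers": 0.1}, {"x": 0.004, "y": 0.042, "z": 0.397, "rx": 0, "ry": 0, "rz": 0, "fingers": 0.1}, {"x": 0.004, "y": 0.042, "z": 0.397, "rx": 0, "ry": 0, "rz": 0, "fingers": 0.1}], "grip_force": 40}}

```text
clock: 18.08
eef_pos: [651.4, -85.2, 38.5]
tool_rot: [-3.142, -0.002, -0.052]
ft_force: [-0.6, 1.0, 6.2]
width: 17.4
grip_force: 40.0
```

Request:
{"fn": "send_rows", "kwargs": {"increments": [{"x": 0.03, "y": 0, "z": 0, "rx": 0, "ry": 0, "rz": 0, "fingers": 0.1}, {"x": 0.06, "y": 0, "z": 0, "rx": 0, "ry": 0, "rz": 0, "fingers": 0.1}, {"x": 0.09, "y": 0, "z": 0, "rx": 0, "ry": 0, "rz": 0, "fingers": 0.1}, {"x": 0.11, "y": 0, "z": 0, "rx": 0, "ry": 0, "rz": 0, "fingers": 0.1}, {"x": 0.11, "y": 0, "z": -0.003, "rx": 0, "ry": 0, "rz": 0, "fingers": 0.1}, {"x": 0.11, "y": 0, "z": -0.1, "rx": 0, "ry": 0, "rz": 0, "fingers": 0.1}, {"x": 0.11, "y": 0, "z": -0.2, "rx": 0, "ry": 0, "rz": 0, "fingers": 0.1}, {"x": 0.11, "y": 0, "z": -0.3, "rx": 0, "ry": 0, "rz": 0, "fingers": 0.1}, {"x": 0.11, "y": 0, "z": -0.4, "rx": 0, "ry": 0, "rz": 0, "fingers": 0.1}, {"x": 0.05, "y": -0.3, "z": -0.52, "rx": 0, "ry": 0, "rz": 0, "fingers": 0.1}, {"x": -0.05, "y": -0.8, "z": -0.55, "rx": 0, "ry": 0, "rz": -0.05, "fingers": 0.1}, {"x": -0.1, "y": -1, "z": -0.55, "rx": 0, "ry": 0, "rz": -0.05, "fingers": 0.1}, {"x": -0.1, "y": -1, "z": -0.55, "rx": 0, "ry": 0, "rz": -0.05, "fingers": 0.1}, {"x": -0.1, "y": -1, "z": -0.55, "rx": 0, "ry": 0, "rz": -0.05, "fingers": 0.1}, {"x": -0.1, "y": -1, "z": -0.55, "rx": 0, "ry": 0, "rz": -0.05, "fingers": 0.1}, {"x": -0.1, "y": -1, "z": -0.55, "rx": 0, "ry": 0, "rz": -0.05, "fingers": 0.1}, {"x": -0.1, "y": -1, "z": -0.55, "rx": 0, "ry": 0, "rz": -0.05, "fingers": 0.1}]}}

```text
clock: 19.5
eef_pos: [634.5, 220.4, 201.4]
tool_rot: [-3.14, 0.001, 0.03]
ft_force: [0.1, -0.6, -1.6]
width: 17.4
grip_force: 40.0
```

```bash
python3 -c "
from h import *
s=bot.sense();print(s['eef_pos'],s['tool_rot'],s['ft_force'],s['width'])
im=bot.grab_frame('wrist')[:,:,::-1];cv2.imwrite('pics/w7.png',im);t=bot.grab_frame('top')[:,:,::-1];cv2.imwrite('pics/t7.png',t)
o=cv2.imread('pics/t5.png');print('basket diff',np.abs(t[180:295,128:215].astype(int)-o[180:295,128:215]).mean())
p=loc(54,25,B);rows((*p,190,.025),(*p,25,.025))
"
```

```text
[634.45752429 220.35477315 201.3628651 ] [-3.13997772e+00  1.01161274e-03  2.97617333e-02] [ 0.05593601 -0.62698901 -1.5835568 ] 17.354274299333756
basket diff 80.17684491087789
{'x': -0.179, 'y': -0.562, 'z': 0.038} {'rx': -0.0, 'ry': 0.0, 'rz': 0.004} rows 4.3
{'x': -0.179, 'y': -0.562, 'z': 0.588} {'rx': -0.0, 'ry': 0.0, 'rz': 0.004} rows 6.0
```

```bash
cat >> h.py <<'E'
def blue(im):
    "rgb picture -> (n, x range, y range) of handle blue"
    h=cv2.cvtColor(im,cv2.COLOR_RGB2HSV);m=cv2.inRange(h,(105,140,40),(130,255,255));n,l,st,c=cv2.connectedComponentsWithStats(m)
    if n<2:return None
    i=1+st[1:,4].argmax();return st[i].tolist(),c[i].round(1).tolist()
E
python3 -c "
from h import *
for f in('top0','t4','t5','t7','w6','w7'):print(f,blue(cv2.imread(f'pics/{f}.png')[:,:,::-1]))
a=bot.grab_frame('scene');print('scene',blue(a),blue(cv2.imread('pics/scene0.png')[:,:,::-1]))
C=cam('wrist');print(proj(C,[(*loc(115,70,B),40),(*loc(115,-70,B),40),(*loc(0,50,B),135),(*loc(0,-50,B),135)]).round(0).tolist())
"
```

```text
top0 ([134, 233, 69, 8, 217], [162.5, 234.9])
t4 ([135, 233, 68, 8, 210], [162.7, 234.9])
t5 ([135, 233, 68, 8, 211], [163.1, 234.9])
t7 ([135, 233, 23, 8, 93], [145.5, 235.4])
w6 ([134, 346, 43, 37, 785], [149.2, 366.2])
w7 ([74, 349, 101, 16, 1274], [124.4, 356.5])
scene ([143, 1, 53, 41, 1337], [171.1, 20.1]) ([143, 1, 46, 40, 925], [165.9, 22.4])
[[80.0, 182.0], [231.0, 183.0], [59.0, 357.0], [188.0, 359.0]]
```

Request:
{"fn": "send_rows", "kwargs": {"increments": [{"x": -0.179, "y": -0.562, "z": 0, "rx": 0, "ry": 0, "rz": 0, "fingers": 0.1}, {"x": -0.179, "y": -0.562, "z": 0, "rx": 0, "ry": 0, "rz": 0, "fingers": 0.1}, {"x": -0.179, "y": -0.562, "z": 0, "rx": 0, "ry": 0, "rz": 0, "fingers": 0.1}, {"x": -0.179, "y": -0.562, "z": 0, "rx": 0, "ry": 0, "rz": 0, "fingers": 0.1}, {"x": -0.179, "y": -0.562, "z": 0, "rx": 0, "ry": 0, "rz": 0, "fingers": 0.1}, {"x": -0.179, "y": -0.562, "z": 0.12, "rx": 0, "ry": 0, "rz": 0, "fingers": 0.1}, {"x": -0.179, "y": -0.562, "z": 0.24, "rx": 0, "ry": 0, "rz": 0, "fingers": 0.1}, {"x": -0.179, "y": -0.562, "z": 0.24, "rx": 0, "ry": 0, "rz": 0, "fingers": 0.1}, {"x": -0.179, "y": -0.562, "z": 0.24, "rx": 0, "ry": 0, "rz": 0, "fingers": 0.1}]}}

```text
clock: 20.4
eef_pos: [576.4, 380.5, 126.0]
tool_rot: [3.137, 0.007, 0.025]
ft_force: [0.8, -0.3, -0.9]
width: 17.4
grip_force: 40.0
```

```bash
python3 -c "
from h import *
p=loc(54,25,B);print(p,bot.sense()['eef_pos']);rows((*p,25,.025))
"
```

```text
(np.float64(575.8581909810201), np.float64(386.342047286287)) [576.42612341 380.45478055 125.983923  ]
{'x': 0.001, 'y': -0.021, 'z': 0.337} {'rx': 0.003, 'ry': 0.004, 'rz': -0.0} rows 2.4
```

Request:
{"fn": "send_rows", "kwargs": {"increments": [{"x": 0.005, "y": -0.015, "z": 0.1, "rx": 0, "ry": 0, "rz": 0, "fingers": 0.1}, {"x": 0.005, "y": -0.015, "z": 0.2, "rx": 0, "ry": 0, "rz": 0, "fingers": 0.1}, {"x": 0.005, "y": -0.015, "z": 0.27, "rx": 0, "ry": 0, "rz": 0, "fingers": 0.1}, {"x": 0.005, "y": -0.015, "z": 0.31, "rx": 0, "ry": 0, "rz": 0, "fingers": 0.1}, {"x": 0.005, "y": -0.015, "z": 0.335, "rx": 0, "ry": 0, "rz": 0, "fingers": 0.1}, {"x": 0.005, "y": -0.015, "z": 0.335, "rx": 0, "ry": 0, "rz": 0, "fingers": 0.1}, {"x": 0.005, "y": -0.015, "z": 0.335, "rx": 0, "ry": 0, "rz": 0, "fingers": 0.1}]}}

```text
clock: 20.98
eef_pos: [582.4, 388.0, 33.1]
tool_rot: [-3.139, -0.005, 0.025]
ft_force: [1.6, -0.1, 1.8]
width: 17.7
grip_force: 40.0
```

Request:
{"fn": "send_rows", "kwargs": {"increments": [{"x": 0, "y": 0, "z": 0, "rx": 0, "ry": 0, "rz": 0, "fingers": 0.33}, {"x": 0, "y": 0, "z": 0, "rx": 0, "ry": 0, "rz": 0, "fingers": 0.33}, {"x": 0, "y": 0, "z": 0, "rx": 0, "ry": 0, "rz": 0, "fingers": 0.33}, {"x": 0, "y": 0, "z": -0.1, "rx": 0, "ry": 0, "rz": 0, "fingers": 0.33}, {"x": 0, "y": 0, "z": -0.25, "rx": 0, "ry": 0, "rz": 0, "fingers": 0.33}, {"x": 0, "y": 0, "z": -0.4, "rx": 0, "ry": 0, "rz": 0, "fingers": 0.45}, {"x": 0, "y": 0, "z": -0.55, "rx": 0, "ry": 0, "rz": 0, "fingers": 0.45}, {"x": 0, "y": 0, "z": -0.6, "rx": 0, "ry": 0, "rz": 0, "fingers": 0.45}, {"x": 0.1, "y": 0.4, "z": -0.6, "rx": 0, "ry": 0, "rz": 0.05, "fingers": 0.45}, {"x": 0.2, "y": 0.8, "z": -0.6, "rx": 0, "ry": 0, "rz": 0.05, "fingers": 0.45}, {"x": 0.22, "y": 1, "z": -0.6, "rx": 0, "ry": 0, "rz": 0.05, "fingers": 0.45}, {"x": 0.22, "y": 1, "z": -0.6, "rx": 0, "ry": 0, "rz": 0.05, "fingers": 0.45}, {"x": 0.22, "y": 1, "z": -0.6, "rx": 0, "ry": 0, "rz": 0.05, "fingers": 0.45}, {"x": 0.22, "y": 1, "z": -0.6, "rx": 0, "ry": 0, "rz": 0.05, "fingers": 0.45}, {"x": 0.22, "y": 1, "z": -0.6, "rx": 0, "ry": 0, "rz": 0.05, "fingers": 0.45}]}}

```text
clock: 22.23
eef_pos: [649.4, 103.1, 209.4]
tool_rot: [-3.141, 0.001, -0.052]
ft_force: [0.3, 0.6, 0.2]
width: 42.9
grip_force: 0.0
```

```bash
python3 -c "
from h import *
s=bot.sense();print(s['eef_pos'],s['tool_rot'],s['ft_force'],s['width'])
p=loc(80,-78);print(p);rows((*p,155,-.052))
t=bot.grab_frame('top');print(blue(t));cv2.imwrite('pics/t8.png',t[:,:,::-1])
"
```

```text
[649.39325273 103.05955541 209.43344444] [-3.14125394e+00  5.22869975e-04 -5.15582790e-02] [0.30411648 0.64067329 0.16364025] 42.90941281085941
(np.float64(646.3376920267399), np.float64(-135.55269324072998))
{'x': 0.031, 'y': 0.795, 'z': 0.181} {'rx': -0.0, 'ry': 0.0, 'rz': 0.0} rows 5.9
([135, 232, 68, 9, 215], [164.0, 234.8])
```

Request:
{"fn": "send_rows", "kwargs": {"increments": [{"x": 0.031, "y": 0.3, "z": 0, "rx": 0, "ry": 0, "rz": 0, "fingers": 0.45}, {"x": 0.031, "y": 0.79, "z": 0, "rx": 0, "ry": 0, "rz": 0, "fingers": 0.45}, {"x": 0.031, "y": 0.79, "z": 0.05, "rx": 0, "ry": 0, "rz": 0, "fingers": 0.45}, {"x": 0.031, "y": 0.79, "z": 0.1, "rx": 0, "ry": 0, "rz": 0, "fingers": 0.45}, {"x": 0.031, "y": 0.79, "z": 0.18, "rx": 0, "ry": 0, "rz": 0, "fingers": 0.45}, {"x": 0.031, "y": 0.79, "z": 0.18, "rx": 0, "ry": 0, "rz": 0, "fingers": 0.45}, {"x": 0.031, "y": 0.79, "z": 0.18, "rx": 0, "ry": 0, "rz": 0, "fingers": 0.45}, {"x": 0.031, "y": 0.79, "z": 0.18, "rx": 0, "ry": 0, "rz": 0, "fingers": 0.45}, {"x": 0.031, "y": 0.79, "z": 0.18, "rx": 0, "ry": 0, "rz": 0, "fingers": 0.45}, {"x": 0.031, "y": 0.79, "z": 0.18, "rx": 0, "ry": 0, "rz": 0, "fingers": 0.45}]}}

```text
clock: 23.12
eef_pos: [647.4, -131.2, 156.7]
tool_rot: [-3.141, -0.002, -0.051]
ft_force: [-0.0, -0.4, 0.7]
width: 42.9
grip_force: 0.0
```

```bash
python3 -c "
from h import *
s=bot.sense();print(s['eef_pos'],s['joint_velocities'].round(3))
rows((*loc(80,-78),34,-.052))
"
```

```text
[ 647.42548305 -131.1675542   156.68170965] [ 0.009 -0.007 -0.006 -0.005 -0.002 -0.004]
{'x': -0.004, 'y': 0.015, 'z': 0.409} {'rx': -0.0, 'ry': -0.001, 'rz': 0.001} rows 2.9
```

Request:
{"fn": "send_rows", "kwargs": {"increments": [{"x": 0, "y": 0.015, "z": 0.13, "rx": 0, "ry": 0, "rz": 0, "fingers": 0.45}, {"x": 0, "y": 0.015, "z": 0.25, "rx": 0, "ry": 0, "rz": 0, "fingers": 0.45}, {"x": 0, "y": 0.015, "z": 0.34, "rx": 0, "ry": 0, "rz": 0, "fingers": 0.45}, {"x": 0, "y": 0.015, "z": 0.38, "rx": 0, "ry": 0, "rz": 0, "fingers": 0.45}, {"x": 0, "y": 0.015, "z": 0.4, "rx": 0, "ry": 0, "rz": 0, "fingers": 0.45}, {"x": 0, "y": 0.015, "z": 0.405, "rx": 0, "ry": 0, "rz": 0, "fingers": 0.45}, {"x": 0, "y": 0.015, "z": 0.405, "rx": 0, "ry": 0, "rz": 0, "fingers": 0.1}, {"x": 0, "y": 0.015, "z": 0.405, "rx": 0, "ry": 0, "rz": 0, "fingers": 0.1}, {"x": 0, "y": 0.015, "z": 0.405, "rx": 0, "ry": 0, "rz": 0, "fingers": 0.1}, {"x": 0, "y": 0.015, "z": 0.405, "rx": 0, "ry": 0, "rz": 0, "fingers": 0.1}, {"x": 0, "y": 0.015, "z": 0.405, "rx": 0, "ry": 0, "rz": 0, "fingers": 0.1}, {"x": 0, "y": 0.015, "z": 0.405, "rx": 0, "ry": 0, "rz": 0, "fingers": 0.1}, {"x": 0, "y": 0.015, "z": 0.405, "rx": 0, "ry": 0, "rz": 0, "fingers": 0.1}], "grip_force": 40}}

```text
clock: 24.2
eef_pos: [647.4, -137.1, 35.6]
tool_rot: [3.141, -0.002, -0.052]
ft_force: [-0.1, 1.0, 5.3]
width: 17.8
grip_force: 40.0
```

Request:
{"fn": "send_rows", "kwargs": {"increments": [{"x": 0.03, "y": 0, "z": 0, "rx": 0, "ry": 0, "rz": 0, "fingers": 0.1}, {"x": 0.06, "y": 0, "z": 0, "rx": 0, "ry": 0, "rz": 0, "fingers": 0.1}, {"x": 0.09, "y": 0, "z": 0, "rx": 0, "ry": 0, "rz": 0, "fingers": 0.1}, {"x": 0.113, "y": 0, "z": 0, "rx": 0, "ry": 0, "rz": 0, "fingers": 0.1}, {"x": 0.113, "y": 0, "z": -0.003, "rx": 0, "ry": 0, "rz": 0, "fingers": 0.1}, {"x": 0.113, "y": 0, "z": -0.1, "rx": 0, "ry": 0, "rz": 0, "fingers": 0.1}, {"x": 0.11, "y": 0, "z": -0.2, "rx": 0, "ry": 0, "rz": 0, "fingers": 0.1}, {"x": 0.11, "y": 0, "z": -0.3, "rx": 0, "ry": 0, "rz": 0, "fingers": 0.1}, {"x": 0.11, "y": 0, "z": -0.4, "rx": 0, "ry": 0, "rz": 0, "fingers": 0.1}, {"x": 0.05, "y": -0.3, "z": -0.52, "rx": 0, "ry": 0, "rz": 0, "fingers": 0.1}, {"x": -0.25, "y": -0.8, "z": -0.6, "rx": 0, "ry": 0, "rz": -0.05, "fingers": 0.1}, {"x": -0.5, "y": -1, "z": -0.6, "rx": 0, "ry": 0, "rz": -0.05, "fingers": 0.1}, {"x": -0.5, "y": -1, "z": -0.6, "rx": 0, "ry": 0, "rz": -0.05, "fingers": 0.1}, {"x": -0.5, "y": -1, "z": -0.6, "rx": 0, "ry": 0, "rz": -0.05, "fingers": 0.1}, {"x": -0.5, "y": -1, "z": -0.6, "rx": 0, "ry": 0, "rz": -0.05, "fingers": 0.1}, {"x": -0.5, "y": -1, "z": -0.6, "rx": 0, "ry": 0, "rz": -0.05, "fingers": 0.1}, {"x": -0.5, "y": -1, "z": -0.6, "rx": 0, "ry": 0, "rz": -0.05, "fingers": 0.1}, {"x": -0.5, "y": -1, "z": -0.6, "rx": 0, "ry": 0, "rz": -0.05, "fingers": 0.1}]}}

```text
clock: 25.7
eef_pos: [509.7, 172.7, 213.3]
tool_rot: [-3.141, 0.001, 0.028]
ft_force: [1.0, 0.1, -1.9]
width: 17.6
grip_force: 40.0
```

```bash
python3 -c "
from h import *
s=bot.sense();print(s['eef_pos'],s['tool_rot'],s['ft_force'],s['width'])
t=bot.grab_frame('top');print(blue(t));cv2.imwrite('pics/t9.png',t[:,:,::-1])
cv2.imwrite('pics/t9c.png',cv2.resize(np.ascontiguousarray(t[150:300,120:400,::-1]),None,fx=2.85,fy=2.85,interpolation=cv2.INTER_CUBIC)[:600,:798])
p=loc(-53,0,B);rows((*p,210,.025),(*p,22,.025))
"
```

```text
[509.69142586 172.66745612 213.33984538] [-3.14091693e+00  1.27557159e-03  2.80885195e-02] [ 1.02252002  0.12743719 -1.91692074] 17.55587643788851
([135, 233, 27, 8, 106], [147.0, 235.2])
{'x': -0.111, 'y': -0.614, 'z': 0.016} {'rx': -0.002, 'ry': 0.001, 'rz': 0.004} rows 4.5
{'x': -0.109, 'y': -0.612, 'z': 0.642} {'rx': -0.002, 'ry': 0.001, 'rz': 0.004} rows 6.4
```

View pics/t9c.png

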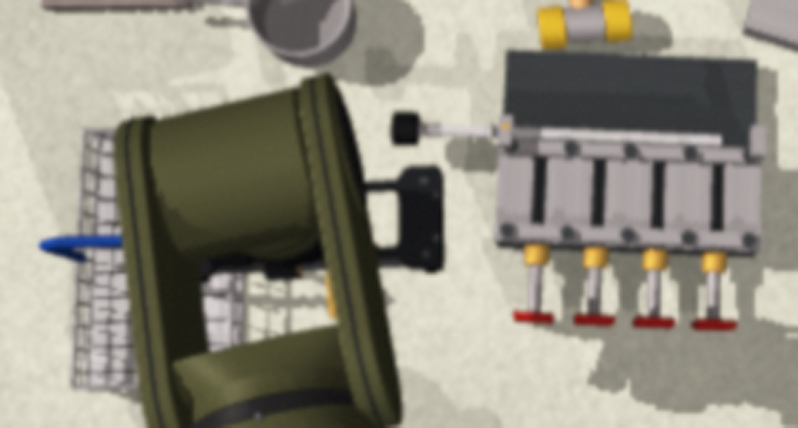

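The slots are all dark, so the mould is empty. The knob is out, the third bar is in hand, and the visible end of the basket's handle hasn't moved. Placing it in the near half.

Request:
{"fn": "send_rows", "kwargs": {"increments": [{"x": -0.11, "y": -0.613, "z": 0, "rx": 0, "ry": 0, "rz": 0, "fingers": 0.1}, {"x": -0.11, "y": -0.613, "z": 0, "rx": 0, "ry": 0, "rz": 0, "fingers": 0.1}, {"x": -0.11, "y": -0.613, "z": 0, "rx": 0, "ry": 0, "rz": 0, "fingers": 0.1}, {"x": -0.11, "y": -0.613, "z": 0, "rx": 0, "ry": 0, "rz": 0, "fingers": 0.1}, {"x": -0.11, "y": -0.613, "z": 0, "rx": 0, "ry": 0, "rz": 0, "fingers": 0.1}, {"x": -0.11, "y": -0.613, "z": 0, "rx": 0, "ry": 0, "rz": 0, "fingers": 0.1}, {"x": -0.11, "y": -0.613, "z": 0.12, "rx": 0, "ry": 0, "rz": 0, "fingers": 0.1}, {"x": -0.11, "y": -0.613, "z": 0.24, "rx": 0, "ry": 0, "rz": 0, "fingers": 0.1}, {"x": -0.11, "y": -0.613, "z": 0.28, "rx": 0, "ry": 0, "rz": 0, "fingers": 0.1}, {"x": -0.11, "y": -0.613, "z": 0.28, "rx": 0, "ry": 0, "rz": 0, "fingers": 0.1}, {"x": -0.11, "y": -0.613, "z": 0.28, "rx": 0, "ry": 0, "rz": 0, "fingers": 0.1}]}}

```text
clock: 26.67
eef_pos: [474.4, 352.3, 129.4]
tool_rot: [3.14, 0.002, 0.026]
ft_force: [0.6, -0.2, -2.1]
width: 17.3
grip_force: 40.0
```

```bash
python3 -c "
from h import *
p=loc(-53,0,B);s=bot.sense();print(p,s['eef_pos']);rows((*p,23,.025))
w=bot.grab_frame('wrist');cv2.imwrite('pics/w10.png',w[:,:,::-1]);print(blue(w))
C=cam('wrist',s);print(proj(C,[(*loc(0,50,B),135),(*loc(0,-50,B),135)]).round(0).tolist())
"
```

```text
(np.float64(469.5165616373878), np.float64(358.67513801652024)) [474.38142008 352.34589746 129.36296408]
{'x': -0.015, 'y': -0.022, 'z': 0.355} {'rx': 0.001, 'ry': 0.001, 'rz': 0.0} rows 2.6
([149, 138, 297, 55, 7672], [295.9, 174.1])
[[186.0, 181.0], [413.0, 181.0]]
```

View pics/w10.png

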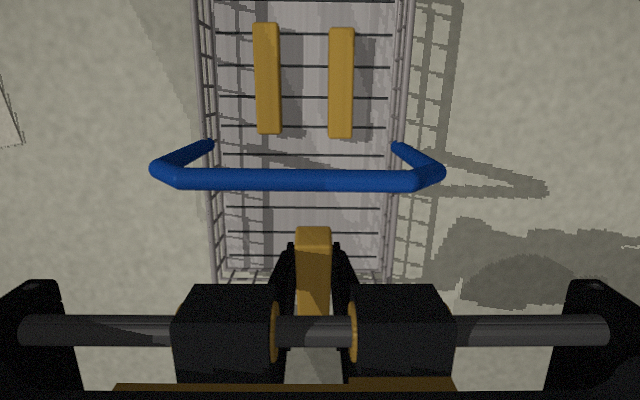

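Both placed bars lie in the far half, at (267,78) and (341,82). The handle's level top runs (182,180)–(412,182), matching the fit. Computing the balance for the third.

```bash
python3 -c "
from h import *
C=cam('wrist')
for u in [(265,22),(341,27),(268,133),(341,138)]:
    p=onz(C,u,20);c,s=np.cos(B[2]),np.sin(B[2]);d=p[:2]-B[:2];print(u,(c*d[0]+s*d[1]).round(1),(-s*d[0]+c*d[1]).round(1))
"
```

```text
(265, 22) 84.9 27.8
(341, 27) 81.7 -24.3
(268, 133) 9.6 28.4
(341, 138) 5.9 -26.0
```

Request:
{"fn": "send_rows", "kwargs": {"increments": [{"x": -0.02, "y": -0.015, "z": 0.05, "rx": 0, "ry": 0, "rz": 0, "fingers": 0.1}, {"x": -0.02, "y": -0.015, "z": 0.15, "rx": 0, "ry": 0, "rz": 0, "fingers": 0.1}, {"x": -0.02, "y": -0.015, "z": 0.24, "rx": 0, "ry": 0, "rz": 0, "fingers": 0.1}, {"x": -0.02, "y": -0.015, "z": 0.31, "rx": 0, "ry": 0, "rz": 0, "fingers": 0.1}, {"x": -0.02, "y": -0.015, "z": 0.345, "rx": 0, "ry": 0, "rz": 0, "fingers": 0.1}, {"x": -0.02, "y": -0.015, "z": 0.35, "rx": 0, "ry": 0, "rz": 0, "fingers": 0.1}, {"x": -0.02, "y": -0.015, "z": 0.35, "rx": 0, "ry": 0, "rz": 0, "fingers": 0.1}, {"x": -0.02, "y": -0.015, "z": 0.35, "rx": 0, "ry": 0, "rz": 0, "fingers": 0.1}]}}

```text
clock: 27.38
eef_pos: [470.9, 358.8, 28.1]
tool_rot: [-3.139, -0.005, 0.026]
ft_force: [2.8, 0.7, 1.9]
width: 17.7
grip_force: 40.0
```

Request:
{"fn": "send_rows", "kwargs": {"increments": [{"x": 0, "y": 0, "z": 0, "rx": 0, "ry": 0, "rz": 0, "fingers": 0.33}, {"x": 0, "y": 0, "z": 0, "rx": 0, "ry": 0, "rz": 0, "fingers": 0.33}, {"x": 0, "y": 0, "z": 0, "rx": 0, "ry": 0, "rz": 0, "fingers": 0.33}, {"x": 0, "y": 0, "z": -0.1, "rx": 0, "ry": 0, "rz": 0, "fingers": 0.33}, {"x": 0, "y": 0, "z": -0.25, "rx": 0, "ry": 0, "rz": 0, "fingers": 0.33}, {"x": 0, "y": 0, "z": -0.4, "rx": 0, "ry": 0, "rz": 0, "fingers": 0.6}, {"x": 0, "y": 0, "z": -0.55, "rx": 0, "ry": 0, "rz": 0, "fingers": 0.6}, {"x": 0, "y": 0, "z": -0.6, "rx": 0, "ry": 0, "rz": 0, "fingers": 0.6}, {"x": 0, "y": 0, "z": -0.6, "rx": 0, "ry": 0, "rz": 0, "fingers": 0.6}, {"x": 0, "y": 0, "z": -0.6, "rx": 0, "ry": 0, "rz": 0, "fingers": 0.6}]}}

```text
clock: 28.22
eef_pos: [468.9, 358.4, 207.3]
tool_rot: [-3.139, -0.003, 0.027]
ft_force: [0.4, 0.3, -1.0]
width: 55.7
grip_force: 0.0
```

```bash
python3 -c "
from h import *
s=bot.sense();print(s['eef_pos'],s['tool_rot'],s['ft_force'],s['width'])
rows((634,142,200,1.519),(634,142,43,1.519))
"
```

```text
[468.87778232 358.35529236 207.28850846] [-3.13934317 -0.00328441  0.02674327] [ 0.43417647  0.27477372 -0.97261898] 55.71281358800167
{'x': 0.531, 'y': 0.736, 'z': 0.024} {'rx': 0.0, 'ry': -0.003, 'rz': -0.95} rows 11.9
{'x': 0.529, 'y': 0.737, 'z': 0.548} {'rx': 0.0, 'ry': -0.003, 'rz': -0.95} rows 11.9
```

Request:
{"fn": "send_rows", "kwargs": {"increments": [{"x": 0.52, "y": 0.735, "z": 0.02, "rx": 0, "ry": 0, "rz": -0.95, "fingers": 0.6}, {"x": 0.52, "y": 0.735, "z": 0.02, "rx": 0, "ry": 0, "rz": -0.95, "fingers": 0.6}, {"x": 0.52, "y": 0.735, "z": 0.02, "rx": 0, "ry": 0, "rz": -0.95, "fingers": 0.6}, {"x": 0.52, "y": 0.735, "z": 0.02, "rx": 0, "ry": 0, "rz": -0.95, "fingers": 0.6}, {"x": 0.52, "y": 0.735, "z": 0.02, "rx": 0, "ry": 0, "rz": -0.95, "fingers": 0.6}, {"x": 0.52, "y": 0.735, "z": 0.02, "rx": 0, "ry": 0, "rz": -0.95, "fingers": 0.6}, {"x": 0.52, "y": 0.735, "z": 0.02, "rx": 0, "ry": 0, "rz": -0.95, "fingers": 0.6}, {"x": 0.52, "y": 0.735, "z": 0.02, "rx": 0, "ry": 0, "rz": -0.95, "fingers": 0.6}, {"x": 0.52, "y": 0.735, "z": 0.02, "rx": 0, "ry": 0, "rz": -0.95, "fingers": 0.6}, {"x": 0.52, "y": 0.735, "z": 0.02, "rx": 0, "ry": 0, "rz": -0.95, "fingers": 0.6}, {"x": 0.52, "y": 0.735, "z": 0.02, "rx": 0, "ry": 0, "rz": -0.95, "fingers": 0.6}, {"x": 0.52, "y": 0.735, "z": 0.02, "rx": 0, "ry": 0, "rz": -0.95, "fingers": 0.6}, {"x": 0.52, "y": 0.735, "z": 0.1, "rx": 0, "ry": 0, "rz": -0.95, "fingers": 0.6}, {"x": 0.52, "y": 0.735, "z": 0.2, "rx": 0, "ry": 0, "rz": -0.95, "fingers": 0.6}, {"x": 0.52, "y": 0.735, "z": 0.24, "rx": 0, "ry": 0, "rz": -0.95, "fingers": 0.6}, {"x": 0.52, "y": 0.735, "z": 0.24, "rx": 0, "ry": 0, "rz": -0.95, "fingers": 0.6}]}}

```text
clock: 29.55
eef_pos: [625.7, 140.8, 125.7]
tool_rot: [-3.129, 0.002, 1.519]
ft_force: [-0.3, 0.1, -1.2]
width: 56.9
grip_force: 0.0
```

```bash
python3 -c "
from h import *
s=bot.sense();print(s['eef_pos'],s['tool_rot'])
rows((630.5,142,43,1.519))
"
```

```text
[625.65509996 140.84677764 125.74213451] [-3.12930619e+00  2.26462418e-03  1.51869078e+00]
{'x': 0.005, 'y': 0.019, 'z': 0.276} {'rx': -0.008, 'ry': 0.001, 'rz': -0.0} rows 2.0
```

Request:
{"fn": "send_rows", "kwargs": {"increments": [{"x": 0.005, "y": 0.016, "z": 0, "rx": 0, "ry": 0, "rz": 0, "fingers": 0.6}, {"x": 0.005, "y": 0.016, "z": 0.1, "rx": 0, "ry": 0, "rz": 0, "fingers": 0.6}, {"x": 0.005, "y": 0.016, "z": 0.19, "rx": 0, "ry": 0, "rz": 0, "fingers": 0.6}, {"x": 0.005, "y": 0.016, "z": 0.25, "rx": 0, "ry": 0, "rz": 0, "fingers": 0.6}, {"x": 0.005, "y": 0.016, "z": 0.276, "rx": 0, "ry": 0, "rz": 0, "fingers": 0.6}, {"x": 0.005, "y": 0.016, "z": 0.276, "rx": 0, "ry": 0, "rz": 0, "fingers": 0.6}, {"x": 0.005, "y": 0.016, "z": 0.276, "rx": 0, "ry": 0, "rz": 0, "fingers": 0.2}, {"x": 0.005, "y": 0.016, "z": 0.276, "rx": 0, "ry": 0, "rz": 0, "fingers": 0.2}, {"x": 0.005, "y": 0.016, "z": 0.276, "rx": 0, "ry": 0, "rz": 0, "fingers": 0.2}, {"x": 0.005, "y": 0.016, "z": 0.276, "rx": 0, "ry": 0, "rz": 0, "fingers": 0.2}, {"x": 0.005, "y": 0.016, "z": 0.276, "rx": 0, "ry": 0, "rz": 0, "fingers": 0.2}, {"x": 0.005, "y": 0.016, "z": 0.276, "rx": 0, "ry": 0, "rz": 0, "fingers": 0.2}, {"x": 0.005, "y": 0.016, "z": 0.276, "rx": 0, "ry": 0, "rz": 0, "fingers": 0.2}], "grip_force": 40}}

```text
clock: 30.63
eef_pos: [630.8, 143.2, 52.0]
tool_rot: [-3.13, 0.0, 1.519]
ft_force: [-16.3, 0.6, 13.8]
width: 31.2
grip_force: 40.0
```

Request:
{"fn": "send_rows", "kwargs": {"increments": [{"x": -0.02, "y": 0, "z": 0, "rx": 0, "ry": 0, "rz": 0, "fingers": 0.2}, {"x": -0.04, "y": 0, "z": 0, "rx": 0, "ry": 0, "rz": 0, "fingers": 0.2}, {"x": -0.06, "y": 0, "z": 0, "rx": 0, "ry": 0, "rz": 0, "fingers": 0.2}, {"x": -0.075, "y": 0, "z": 0, "rx": 0, "ry": 0, "rz": 0, "fingers": 0.2}, {"x": -0.088, "y": 0, "z": 0, "rx": 0, "ry": 0, "rz": 0, "fingers": 0.2}, {"x": -0.094, "y": 0, "z": 0, "rx": 0, "ry": 0, "rz": 0, "fingers": 0.2}, {"x": -0.096, "y": 0, "z": 0, "rx": 0, "ry": 0, "rz": 0, "fingers": 0.2}, {"x": -0.096, "y": 0, "z": 0, "rx": 0, "ry": 0, "rz": 0, "fingers": 0.2}]}}

```text
clock: 31.3
eef_pos: [629.5, 117.1, 52.1]
tool_rot: [-3.131, -0.005, 1.518]
ft_force: [-16.0, 9.1, 13.6]
width: 31.1
grip_force: 40.0
```

Request:
{"fn": "send_rows", "kwargs": {"increments": [{"x": -0.007, "y": 0, "z": 0, "rx": 0, "ry": 0, "rz": 0, "fingers": 0.2}, {"x": -0.007, "y": 0, "z": 0, "rx": 0, "ry": 0, "rz": 0, "fingers": 0.2}, {"x": 0.004, "y": 0, "z": 0, "rx": 0, "ry": 0, "rz": 0, "fingers": 0.55}, {"x": 0.004, "y": 0, "z": 0, "rx": 0, "ry": 0, "rz": 0, "fingers": 0.55}, {"x": 0.004, "y": 0, "z": 0, "rx": 0, "ry": 0, "rz": 0, "fingers": 0.55}, {"x": 0.004, "y": 0, "z": 0, "rx": 0, "ry": 0, "rz": 0, "fingers": 0.55}, {"x": 0, "y": 0, "z": -0.12, "rx": 0, "ry": 0, "rz": 0, "fingers": 0.55}, {"x": 0, "y": 0, "z": -0.24, "rx": 0, "ry": 0, "rz": 0, "fingers": 0.55}, {"x": 0, "y": 0, "z": -0.4, "rx": 0, "ry": 0, "rz": 0, "fingers": 0.55}, {"x": 0, "y": 0, "z": -0.6, "rx": 0, "ry": 0, "rz": 0, "fingers": 0.55}, {"x": 0, "y": 0, "z": -0.6, "rx": 0, "ry": 0, "rz": 0, "fingers": 0.55}, {"x": 0, "y": 0, "z": -0.6, "rx": 0, "ry": 0, "rz": 0, "fingers": 0.55}]}}

```text
clock: 32.3
eef_pos: [637.7, 113.8, 240.0]
tool_rot: [3.126, -0.002, 1.518]
ft_force: [0.3, -0.6, 0.9]
width: 52.4
grip_force: 0.0
```

```bash
python3 -c "
from h import *
s=bot.sense();print(s['eef_pos'],s['tool_rot'])
t=bot.grab_frame('top');print(blue(t));cv2.imwrite('pics/t11.png',t[:,:,::-1])
def knob(i):
    m=(i[185:210,264:290].max(2)<45).astype(np.uint8);ys,xs=np.nonzero(m);return xs.mean()+264,ys.mean()+185,m.sum()
print('knob',knob(t),'start',knob(cv2.imread('pics/top0.png')))
h=loc(0,0,B);rows((h[0],h[1],215,1.596))
"
```

```text
[637.67316713 113.81556576 240.02889035] [ 3.12629040e+00 -2.11890261e-03  1.51814075e+00]
([135, 232, 68, 9, 214], [163.9, 234.8])
knob (np.float64(270.45871559633025), np.float64(201.76146788990826), np.uint64(109)) start (np.float64(272.50666666666666), np.float64(195.21333333333334), np.uint64(75))
{'x': 0.8, 'y': -0.422, 'z': 0.067} {'rx': 0.006, 'ry': -0.001, 'rz': -0.05} rows 6.5
```

Request:
{"fn": "send_rows", "kwargs": {"increments": [{"x": 0.8, "y": -0.422, "z": 0.05, "rx": 0.006, "ry": 0, "rz": -0.05, "fingers": 0.55}, {"x": 0.8, "y": -0.422, "z": 0.05, "rx": 0.006, "ry": 0, "rz": -0.05, "fingers": 0.55}, {"x": 0.8, "y": -0.422, "z": 0.05, "rx": 0.006, "ry": 0, "rz": -0.05, "fingers": 0.55}, {"x": 0.8, "y": -0.422, "z": 0.05, "rx": 0.006, "ry": 0, "rz": -0.05, "fingers": 0.55}, {"x": 0.8, "y": -0.422, "z": 0.05, "rx": 0.006, "ry": 0, "rz": -0.05, "fingers": 0.55}, {"x": 0.8, "y": -0.422, "z": 0.05, "rx": 0.006, "ry": 0, "rz": -0.05, "fingers": 0.55}, {"x": 0.8, "y": -0.422, "z": 0.05, "rx": 0.006, "ry": 0, "rz": -0.05, "fingers": 0.55}, {"x": 0.8, "y": -0.422, "z": 0.05, "rx": 0.006, "ry": 0, "rz": -0.05, "fingers": 0.55}, {"x": 0.8, "y": -0.422, "z": 0.05, "rx": 0.006, "ry": 0, "rz": -0.05, "fingers": 0.55}, {"x": 0.8, "y": -0.422, "z": 0.05, "rx": 0.006, "ry": 0, "rz": -0.05, "fingers": 0.55}]}}

```text
clock: 33.18
eef_pos: [519.5, 359.2, 213.8]
tool_rot: [-3.131, 0.001, 1.597]
ft_force: [-0.0, -0.5, 0.1]
width: 52.2
grip_force: 0.0
```

```bash
python3 -c "
from h import *
s=bot.sense();print(s['eef_pos'],s['tool_rot'])
C=cam('wrist',s);w=bot.grab_frame('wrist');t=bot.grab_frame('top')
print(blue(w),proj(C,[(*loc(0,50,B),135),(*loc(0,-50,B),135)]).round(0).tolist())
a=cv2.resize(np.ascontiguousarray(t[160:290,250:400]),None,fx=2.6,fy=2.6,interpolation=cv2.INTER_CUBIC)
o=np.zeros((400,640+160,3),np.uint8);o[:,:640]=w;o[:139,640:]=cv2.resize(a,(160,139));cv2.imwrite('pics/w12.png',o[:,:,::-1])
h=loc(0,0,B);rows((h[0],h[1],127,1.596))
"
```

```text
[519.54625933 359.22515414 213.83289364] [-3.13082717e+00  1.08125924e-03  1.59688872e+00]
([311, 104, 16, 189, 2421], [318.7, 196.1]) [[317.0, 146.0], [317.0, 281.0]]
{'x': 0.004, 'y': 0.011, 'z': 0.292} {'rx': -0.006, 'ry': 0.0, 'rz': -0.0} rows 2.1
```

View pics/w12.png

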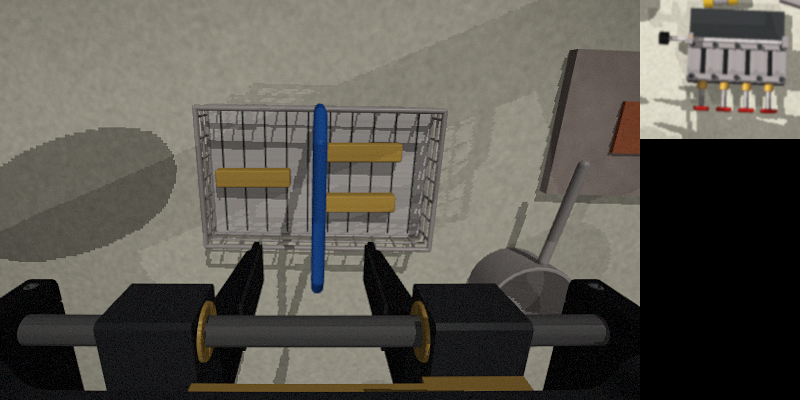

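The three bars are in the basket, the handle runs along column 319 centred between the jaws, and the inset shows the gate home and the mould empty. Grasping the handle.

Request:
{"fn": "send_rows", "kwargs": {"increments": [{"x": 0.002, "y": 0.012, "z": 0.1, "rx": -0.006, "ry": 0, "rz": 0, "fingers": 0.55}, {"x": 0.002, "y": 0.012, "z": 0.2, "rx": -0.006, "ry": 0, "rz": 0, "fingers": 0.55}, {"x": 0.002, "y": 0.012, "z": 0.26, "rx": -0.006, "ry": 0, "rz": 0, "fingers": 0.4}, {"x": 0.002, "y": 0.012, "z": 0.29, "rx": -0.006, "ry": 0, "rz": 0, "fingers": 0.3}, {"x": 0.002, "y": 0.012, "z": 0.292, "rx": -0.006, "ry": 0, "rz": 0, "fingers": 0.3}, {"x": 0.002, "y": 0.012, "z": 0.292, "rx": -0.006, "ry": 0, "rz": 0, "fingers": 0.02}, {"x": 0.002, "y": 0.012, "z": 0.292, "rx": -0.006, "ry": 0, "rz": 0, "fingers": 0.02}, {"x": 0.002, "y": 0.012, "z": 0.292, "rx": -0.006, "ry": 0, "rz": 0, "fingers": 0.02}, {"x": 0.002, "y": 0.012, "z": 0.292, "rx": -0.006, "ry": 0, "rz": 0, "fingers": 0.02}, {"x": 0.002, "y": 0.012, "z": 0.292, "rx": -0.006, "ry": 0, "rz": 0, "fingers": 0.02}, {"x": 0.002, "y": 0.012, "z": 0.292, "rx": -0.006, "ry": 0, "rz": 0, "fingers": 0.02}, {"x": 0.002, "y": 0.012, "z": 0.292, "rx": -0.006, "ry": 0, "rz": 0, "fingers": 0.02}], "grip_force": 55}}

```text
clock: 34.28
eef_pos: [522.4, 361.3, 129.4]
tool_rot: [3.141, -0.001, 1.597]
ft_force: [-2.9, -2.0, 5.6]
width: 8.9
grip_force: 55.0
```

```bash
python3 -c "
from h import *
s=bot.sense();print(s['eef_pos'],s['tool_rot'],s['width'],s['grip_force'],s['ft_force'])
rows((519,359,250,1.545),(420,-365,250,1.545))
"
```

```text
[522.39608711 361.30685928 129.4296315 ] [ 3.14093625e+00 -1.23798022e-03  1.59717592e+00] 8.896462732916321 54.990450739860535 [-2.94745559 -2.04564417  5.60131937]
{'x': -0.007, 'y': -0.011, 'z': -0.402} {'rx': 0.0, 'ry': -0.001, 'rz': 0.033} rows 2.9
{'x': -2.411, 'y': -0.405, 'z': -0.405} {'rx': 0.0, 'ry': -0.001, 'rz': 0.033} rows 17.8
```

Request:
{"fn": "send_rows", "kwargs": {"increments": [{"x": 0, "y": 0, "z": -0.02, "rx": 0, "ry": 0, "rz": 0, "fingers": 0.02}, {"x": 0, "y": 0, "z": -0.05, "rx": 0, "ry": 0, "rz": 0, "fingers": 0.02}, {"x": 0, "y": 0, "z": -0.1, "rx": 0, "ry": 0, "rz": 0, "fingers": 0.02}, {"x": 0, "y": 0, "z": -0.15, "rx": 0, "ry": 0, "rz": 0, "fingers": 0.02}, {"x": 0, "y": 0, "z": -0.2, "rx": 0, "ry": 0, "rz": 0, "fingers": 0.02}, {"x": 0, "y": 0, "z": -0.25, "rx": 0, "ry": 0, "rz": 0, "fingers": 0.02}, {"x": 0, "y": 0, "z": -0.28, "rx": 0, "ry": 0, "rz": 0, "fingers": 0.02}, {"x": 0, "y": 0, "z": -0.295, "rx": 0, "ry": 0, "rz": 0, "fingers": 0.02}, {"x": 0, "y": 0, "z": -0.3, "rx": 0, "ry": 0, "rz": 0.01, "fingers": 0.02}, {"x": 0, "y": 0, "z": -0.3, "rx": 0, "ry": 0, "rz": 0.02, "fingers": 0.02}, {"x": 0, "y": 0, "z": -0.3, "rx": 0, "ry": 0, "rz": 0.036, "fingers": 0.02}, {"x": 0, "y": 0, "z": -0.3, "rx": 0, "ry": 0, "rz": 0.036, "fingers": 0.02}]}}

```text
clock: 35.28
eef_pos: [521.6, 360.4, 215.9]
tool_rot: [-3.139, 0.001, 1.54]
ft_force: [-0.1, -0.4, -9.0]
width: 9.1
grip_force: 55.0
```

```bash
python3 -c "
from h import *
s=bot.sense();print(s['eef_pos'],s['tool_rot'],s['width'],s['ft_force'],s['moment'])
rows((420,-372,217,1.541))
S=cam('scene');w=bot.grab_frame('wrist');sc=bot.grab_frame('scene')
o=np.zeros((400,800,3),np.uint8);o[:,:440]=w[:,100:540];o[:,440:]=cv2.resize(np.ascontiguousarray(sc[160:290,360:477]),(360,400));cv2.imwrite('pics/w13.png',o[:,:,::-1])
"
```

```text
[521.59677421 360.40601516 215.93330143] [-3.13928616e+00  1.05791085e-03  1.53958859e+00] 9.050905388981747 [-0.08280143 -0.41863218 -9.04297664] [-0.05461319 -0.0606843  -0.03233531]
{'x': -2.451, 'y': -0.262, 'z': -0.0} {'rx': -0.001, 'ry': 0.001, 'rz': -0.001} rows 17.7
```

View pics/w13.png

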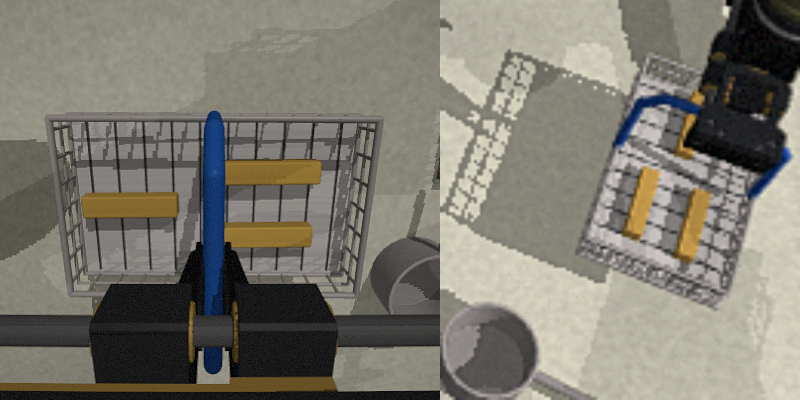

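The basket is lifted and level with all three bars in it (wrench −9 N, negligible moment). Carrying it to the front of the hook.

Request:
{"fn": "send_rows", "kwargs": {"increments": [{"x": -0.02, "y": 0, "z": -0.02, "rx": 0, "ry": 0, "rz": 0, "fingers": 0.02}, {"x": -0.06, "y": 0, "z": -0.037, "rx": 0, "ry": 0, "rz": 0, "fingers": 0.02}, {"x": -0.12, "y": -0.01, "z": -0.037, "rx": 0, "ry": 0, "rz": 0, "fingers": 0.02}, {"x": -0.2, "y": -0.02, "z": -0.037, "rx": 0, "ry": 0, "rz": 0, "fingers": 0.02}, {"x": -0.28, "y": -0.03, "z": -0.037, "rx": 0, "ry": 0, "rz": 0, "fingers": 0.02}, {"x": -0.36, "y": -0.04, "z": -0.037, "rx": 0, "ry": 0, "rz": 0, "fingers": 0.02}, {"x": -0.44, "y": -0.05, "z": -0.037, "rx": 0, "ry": 0, "rz": 0, "fingers": 0.02}, {"x": -0.52, "y": -0.06, "z": -0.037, "rx": 0, "ry": 0, "rz": 0, "fingers": 0.02}, {"x": -0.6, "y": -0.07, "z": -0.037, "rx": 0, "ry": 0, "rz": 0, "fingers": 0.02}, {"x": -0.68, "y": -0.08, "z": -0.037, "rx": 0, "ry": 0, "rz": 0, "fingers": 0.02}, {"x": -0.76, "y": -0.09, "z": -0.037, "rx": 0, "ry": 0, "rz": 0, "fingers": 0.02}, {"x": -0.84, "y": -0.1, "z": -0.037, "rx": 0, "ry": 0, "rz": 0, "fingers": 0.02}, {"x": -0.92, "y": -0.11, "z": -0.037, "rx": 0, "ry": 0, "rz": 0, "fingers": 0.02}, {"x": -1, "y": -0.12, "z": -0.037, "rx": 0, "ry": 0, "rz": 0, "fingers": 0.02}]}}

```text
clock: 36.55
eef_pos: [476.7, 60.1, 229.6]
tool_rot: [3.14, 0.0, 1.541]
ft_force: [0.5, -0.7, -9.0]
width: 9.0
grip_force: 55.0
```

Request:
{"fn": "send_rows", "kwargs": {"increments": [{"x": -0.08, "y": -0.01, "z": 0, "rx": 0, "ry": 0, "rz": 0, "fingers": 0.02}, {"x": -0.16, "y": -0.02, "z": 0, "rx": 0, "ry": 0, "rz": 0, "fingers": 0.02}, {"x": -0.24, "y": -0.04, "z": 0, "rx": 0, "ry": 0, "rz": 0, "fingers": 0.02}, {"x": -0.32, "y": -0.06, "z": 0, "rx": 0, "ry": 0, "rz": 0, "fingers": 0.02}, {"x": -0.4, "y": -0.08, "z": 0, "rx": 0, "ry": 0, "rz": 0, "fingers": 0.02}, {"x": -0.48, "y": -0.1, "z": 0, "rx": 0, "ry": 0, "rz": 0, "fingers": 0.02}, {"x": -0.56, "y": -0.12, "z": 0, "rx": 0, "ry": 0, "rz": 0, "fingers": 0.02}, {"x": -0.64, "y": -0.14, "z": 0, "rx": 0, "ry": 0, "rz": 0, "fingers": 0.02}, {"x": -0.72, "y": -0.16, "z": 0, "rx": 0, "ry": 0, "rz": 0, "fingers": 0.02}, {"x": -0.8, "y": -0.18, "z": 0, "rx": 0, "ry": 0, "rz": 0, "fingers": 0.02}, {"x": -0.86, "y": -0.19, "z": 0, "rx": 0, "ry": 0, "rz": 0, "fingers": 0.02}, {"x": -0.9, "y": -0.2, "z": 0, "rx": 0, "ry": 0, "rz": 0, "fingers": 0.02}, {"x": -0.92, "y": -0.2, "z": 0, "rx": 0, "ry": 0, "rz": 0, "fingers": 0.02}, {"x": -0.92, "y": -0.2, "z": 0, "rx": 0, "ry": 0, "rz": 0, "fingers": 0.02}]}}

```text
clock: 37.72
eef_pos: [408.5, -213.5, 229.2]
tool_rot: [3.141, 0.001, 1.538]
ft_force: [-0.1, 0.1, -8.0]
width: 9.2
grip_force: 55.0
```

```bash
python3 -c "
from h import *
s=bot.sense();print(s['eef_pos'],s['tool_rot'],s['width'],s['ft_force'],s['moment'])
rows((420,-372,229,1.541))
t=bot.grab_frame('top');w=bot.grab_frame('wrist');cv2.imwrite('pics/t14.png',t[:,:,::-1]);cv2.imwrite('pics/w14.png',w[:,:,::-1]);print(blue(w))
"
```

```text
[ 408.46094099 -213.49547636  229.22588151] [3.14062214e+00 1.13414021e-03 1.53841623e+00] 9.16187889757126 [-0.12242078  0.14330518 -8.01294813] [-0.16363404 -0.10526268  0.02904953]
{'x': -0.527, 'y': 0.056, 'z': 0.001} {'rx': 0.001, 'ry': 0.001, 'rz': -0.002} rows 3.8
([303, 111, 22, 205, 4074], [313.3, 213.5])
```

Request:
{"fn": "send_rows", "kwargs": {"increments": [{"x": -0.04, "y": 0, "z": 0, "rx": 0, "ry": 0, "rz": 0, "fingers": 0.02}, {"x": -0.1, "y": 0.01, "z": 0, "rx": 0, "ry": 0, "rz": 0, "fingers": 0.02}, {"x": -0.17, "y": 0.02, "z": 0, "rx": 0, "ry": 0, "rz": 0, "fingers": 0.02}, {"x": -0.24, "y": 0.03, "z": 0, "rx": 0, "ry": 0, "rz": 0, "fingers": 0.02}, {"x": -0.31, "y": 0.04, "z": 0, "rx": 0, "ry": 0, "rz": 0, "fingers": 0.02}, {"x": -0.38, "y": 0.05, "z": 0, "rx": 0, "ry": 0, "rz": 0, "fingers": 0.02}, {"x": -0.44, "y": 0.055, "z": 0, "rx": 0, "ry": 0, "rz": 0, "fingers": 0.02}, {"x": -0.49, "y": 0.055, "z": 0, "rx": 0, "ry": 0, "rz": 0, "fingers": 0.02}, {"x": -0.52, "y": 0.055, "z": 0, "rx": 0, "ry": 0, "rz": -0.002, "fingers": 0.02}, {"x": -0.527, "y": 0.055, "z": 0, "rx": 0, "ry": 0, "rz": -0.002, "fingers": 0.02}, {"x": -0.527, "y": 0.055, "z": 0, "rx": 0, "ry": 0, "rz": -0.002, "fingers": 0.02}, {"x": -0.527, "y": 0.055, "z": 0, "rx": 0, "ry": 0, "rz": -0.002, "fingers": 0.02}]}}

```text
clock: 38.82
eef_pos: [420.7, -369.6, 228.1]
tool_rot: [-3.141, -0.002, 1.544]
ft_force: [0.4, 0.7, -9.8]
width: 8.9
grip_force: 55.0
```

```bash
python3 -c "
from h import *
s=bot.sense();print(s['eef_pos'],s['tool_rot'],s['width'],s['ft_force'],s['moment'])
rows((521.5,-372,229,1.541))
C=cam('wrist',s);T=cam('top')
for n in('top','wrist','scene'):cv2.imwrite(f'pics/{n}15.png',bot.grab_frame(n)[:,:,::-1])
print('tips wrist',proj(C,[(494,-336,197),(492.5,-407,197)]).round(0).tolist())
print('tips top',proj(T,[(494,-336,197),(492.5,-407,197)]).round(0).tolist())
"
```

```text
[ 420.73948168 -369.61955749  228.08376288] [-3.14119944e+00 -1.99734490e-03  1.54432668e+00] 8.854428648430593 [ 0.39557268  0.6836004  -9.81238847] [ 0.05055288 -0.05895258 -0.01922927]
{'x': 0.001, 'y': 0.336, 'z': -0.003} {'rx': -0.0, 'ry': -0.001, 'rz': 0.002} rows 2.4
tips wrist [[443.0, 187.0], [431.0, 300.0]]
tips top [[475.0, 240.0], [507.0, 240.0]]
```

```bash
python3 -c "
from h import *
T=cam('top');S=cam('scene')
for u in[(466.7,164.5),(498.2,164.5)]:print('rear z172',onz(T,u,172))
for u in[(447.5,181.5),(475,182.5)]:print('foot z12',onz(T,u,12))
for u in[(475,240),(508,240),(474,239),(507,239)]:print('tip',onz(T,u,197))
# predicted hook points for origin guesses
for H in((521.5,-372,-.03),(525.5,-372,-.03)):
  P=[(*loc(x,y,H),z) for x,y,z in((145,36,172),(145,-36,172),(-28,36,199),(-28,-36,199),(145,36,12),(145,-36,12),(0,36,164),(0,-36,164))]
  print('top',proj(T,P).round(1).tolist());print('scene',proj(S,P).round(1).tolist())
"
```

```text
rear z172 [ 669.82878175 -339.71685289  172.        ]
rear z172 [ 669.14291891 -412.94635108  172.        ]
foot z12 [ 669.24962696 -339.98139825   12.        ]
foot z12 [ 665.72622224 -412.8304389    12.        ]
tip [ 494.04776365 -335.75697733  197.        ]
tip [ 492.83153384 -408.15883402  197.        ]
tip [ 496.24258122 -333.74643631  197.        ]
tip [ 495.03505703 -406.15846274  197.        ]
top [[467.1, 165.5], [498.1, 166.1], [475.0, 239.6], [507.9, 240.1], [447.7, 182.1], [474.8, 182.6], [469.2, 229.0], [500.8, 229.4]]
scene [[207.5, 169.9], [187.5, 162.1], [234.2, 124.2], [214.8, 117.3], [219.1, 195.9], [201.1, 188.7], [231.9, 137.4], [212.8, 130.5]]
top [[466.9, 163.8], [497.9, 164.4], [474.9, 237.8], [507.8, 238.2], [447.6, 180.7], [474.7, 181.2], [469.0, 227.2], [500.7, 227.7]]
scene [[206.9, 170.9], [186.8, 163.1], [233.6, 125.1], [214.2, 118.2], [218.5, 196.9], [200.6, 189.6], [231.3, 138.3], [212.2, 131.4]]
```

Request:
{"fn": "send_rows", "kwargs": {"increments": [{"x": -0.005, "y": 0.02, "z": 0, "rx": 0, "ry": 0, "rz": 0, "fingers": 0.02}, {"x": -0.01, "y": 0.06, "z": 0, "rx": 0, "ry": 0, "rz": 0, "fingers": 0.02}, {"x": -0.01, "y": 0.11, "z": 0, "rx": 0, "ry": 0, "rz": 0, "fingers": 0.02}, {"x": -0.01, "y": 0.16, "z": 0, "rx": 0, "ry": 0, "rz": 0, "fingers": 0.02}, {"x": -0.01, "y": 0.21, "z": 0, "rx": 0, "ry": 0, "rz": 0, "fingers": 0.02}, {"x": -0.01, "y": 0.26, "z": 0, "rx": 0, "ry": 0, "rz": 0, "fingers": 0.02}, {"x": -0.01, "y": 0.3, "z": 0, "rx": 0, "ry": 0, "rz": 0, "fingers": 0.02}, {"x": -0.01, "y": 0.33, "z": 0, "rx": 0, "ry": 0, "rz": 0, "fingers": 0.02}, {"x": -0.01, "y": 0.341, "z": 0, "rx": 0, "ry": 0, "rz": 0, "fingers": 0.02}, {"x": -0.01, "y": 0.341, "z": 0, "rx": 0, "ry": 0, "rz": 0, "fingers": 0.02}, {"x": -0.01, "y": 0.341, "z": 0, "rx": 0, "ry": 0, "rz": 0, "fingers": 0.02}]}}

```text
clock: 39.88
eef_pos: [522.7, -376.3, 228.1]
tool_rot: [-3.14, -0.001, 1.544]
ft_force: [-1.2, 0.7, -8.8]
width: 8.7
grip_force: 55.0
```

```bash
python3 -c "
from h import *
s=bot.sense();print(s['eef_pos'],s['tool_rot'],s['width'],s['ft_force'],s['moment'])
rows((523,-372.5,178,1.546))
"
```

```text
[ 522.67782578 -376.2662108   228.13327058] [-3.14049946e+00 -5.93278838e-04  1.54403867e+00] 8.745213963623979 [-1.20164894  0.70678649 -8.75104155] [0.03079612 0.01252233 0.03609731]
{'x': 0.012, 'y': 0.001, 'z': 0.167} {'rx': -0.001, 'ry': -0.0, 'rz': -0.001} rows 1.2
```

Request:
{"fn": "send_rows", "kwargs": {"increments": [{"x": 0.01, "y": 0.001, "z": 0.02, "rx": 0, "ry": 0, "rz": 0, "fingers": 0.02}, {"x": 0.01, "y": 0.001, "z": 0.05, "rx": 0, "ry": 0, "rz": 0, "fingers": 0.02}, {"x": 0.01, "y": 0.001, "z": 0.08, "rx": 0, "ry": 0, "rz": 0, "fingers": 0.02}, {"x": 0.01, "y": 0.001, "z": 0.11, "rx": 0, "ry": 0, "rz": 0, "fingers": 0.02}, {"x": 0.01, "y": 0.001, "z": 0.14, "rx": 0, "ry": 0, "rz": 0, "fingers": 0.02}, {"x": 0.01, "y": 0.001, "z": 0.16, "rx": 0, "ry": 0, "rz": 0, "fingers": 0.02}, {"x": 0.01, "y": 0.001, "z": 0.17, "rx": 0, "ry": 0, "rz": 0, "fingers": 0.02}, {"x": 0.01, "y": 0.001, "z": 0.175, "rx": 0, "ry": 0, "rz": 0, "fingers": 0.02}, {"x": 0.01, "y": 0.001, "z": 0.175, "rx": 0, "ry": 0, "rz": 0, "fingers": 0.02}]}}

```text
clock: 40.63
eef_pos: [523.3, -373.3, 175.5]
tool_rot: [-3.141, -0.001, 1.544]
ft_force: [-0.4, -0.3, -8.8]
width: 8.8
grip_force: 55.0
```

Request:
{"fn": "send_rows", "kwargs": {"increments": [{"x": 0, "y": 0, "z": 0.007, "rx": 0, "ry": 0, "rz": 0, "fingers": 0.02}, {"x": 0, "y": 0, "z": 0.014, "rx": 0, "ry": 0, "rz": 0, "fingers": 0.02}, {"x": 0, "y": 0, "z": 0.014, "rx": 0, "ry": 0, "rz": 0, "fingers": 0.02}]}}

```text
clock: 40.88
eef_pos: [523.3, -373.3, 171.6]
tool_rot: [3.142, -0.0, 1.544]
ft_force: [-0.4, 0.1, -9.2]
width: 8.7
grip_force: 55.0
```

Request:
{"fn": "send_rows", "kwargs": {"increments": [{"x": 0, "y": 0, "z": 0.004, "rx": 0, "ry": 0, "rz": 0, "fingers": 0.02}, {"x": 0, "y": 0, "z": 0.008, "rx": 0, "ry": 0, "rz": 0, "fingers": 0.02}, {"x": 0, "y": 0, "z": 0.008, "rx": 0, "ry": 0, "rz": 0, "fingers": 0.02}]}}

```text
clock: 41.13
eef_pos: [523.5, -373.4, 169.5]
tool_rot: [3.141, -0.0, 1.544]
ft_force: [0.5, 0.3, -8.2]
width: 9.0
grip_force: 55.0
```

Request:
{"fn": "send_rows", "kwargs": {"increments": [{"x": 0, "y": 0, "z": 0.004, "rx": 0, "ry": 0, "rz": 0, "fingers": 0.02}, {"x": 0, "y": 0, "z": 0.007, "rx": 0, "ry": 0, "rz": 0, "fingers": 0.02}, {"x": 0, "y": 0, "z": 0.007, "rx": 0, "ry": 0, "rz": 0, "fingers": 0.02}]}}

```text
clock: 41.38
eef_pos: [523.7, -373.6, 169.1]
tool_rot: [3.141, 0.001, 1.544]
ft_force: [-3.1, 2.2, 1.0]
width: 8.9
grip_force: 55.0
```

Request:
{"fn": "send_rows", "kwargs": {"increments": [{"x": 0, "y": -0.003, "z": 0.003, "rx": 0, "ry": 0, "rz": 0, "fingers": 0.02}, {"x": 0, "y": -0.003, "z": 0.003, "rx": 0, "ry": 0, "rz": 0, "fingers": 0.02}], "grip_force": 3}}

```text
clock: 41.55
eef_pos: [524.1, -374.0, 168.9]
tool_rot: [3.137, 0.002, 1.544]
ft_force: [0.4, 3.1, 4.3]
width: 10.0
grip_force: 3.0
```

Request:
{"fn": "send_rows", "kwargs": {"increments": [{"x": 0, "y": 0, "z": 0, "rx": 0, "ry": 0, "rz": 0, "fingers": 0.15}, {"x": 0, "y": 0, "z": 0, "rx": 0, "ry": 0, "rz": 0, "fingers": 0.3}, {"x": 0, "y": 0, "z": 0, "rx": 0, "ry": 0, "rz": 0, "fingers": 0.35}, {"x": 0, "y": 0, "z": 0, "rx": 0, "ry": 0, "rz": 0, "fingers": 0.35}, {"x": 0, "y": 0, "z": 0, "rx": 0, "ry": 0, "rz": 0, "fingers": 0.35}]}}

```text
clock: 41.97
eef_pos: [522.3, -373.3, 165.9]
tool_rot: [-3.141, -0.001, 1.544]
ft_force: [0.3, 0.3, -0.4]
width: 32.0
grip_force: 0.0
```

Request:
{"fn": "send_rows", "kwargs": {"increments": [{"x": 0, "y": 0, "z": -0.03, "rx": 0, "ry": 0, "rz": 0, "fingers": 0.35}, {"x": 0, "y": 0, "z": -0.08, "rx": 0, "ry": 0, "rz": 0, "fingers": 0.35}, {"x": 0, "y": 0, "z": -0.15, "rx": 0, "ry": 0, "rz": 0, "fingers": 0.35}, {"x": 0, "y": 0, "z": -0.25, "rx": 0, "ry": 0, "rz": 0, "fingers": 0.35}, {"x": 0, "y": 0, "z": -0.38, "rx": 0, "ry": 0, "rz": 0, "fingers": 0.35}, {"x": 0, "y": 0, "z": -0.5, "rx": 0, "ry": 0, "rz": 0, "fingers": 0.35}, {"x": 0, "y": 0, "z": -0.5, "rx": 0, "ry": 0, "rz": 0, "fingers": 0.35}, {"x": 0, "y": 0, "z": -0.5, "rx": 0, "ry": 0, "rz": 0, "fingers": 0.35}, {"x": 0, "y": 0, "z": -0.5, "rx": 0, "ry": 0, "rz": 0, "fingers": 0.35}]}}

```text
clock: 42.72
eef_pos: [522.5, -373.4, 317.6]
tool_rot: [3.14, 0.001, 1.544]
ft_force: [0.1, 0.6, -0.9]
width: 33.4
grip_force: 0.0
```

```bash
python3 -c "
from h import *
s=bot.sense();print(s['eef_pos'],s['ft_force'])
C=cam('wrist',s);H=(523,-372.5,-.025)
w=bot.grab_frame('wrist');cv2.imwrite('pics/w16.png',w[:,:,::-1])
print('blue',blue(w),'pred',proj(C,[(*loc(0,y,H),174) for y in(60,50,0,-50)]).round(0).tolist())
h=cv2.cvtColor(w,cv2.COLOR_RGB2HSV);m=cv2.inRange(h,(105,140,40),(130,255,255))
for r in range(100,290,20):
    x=np.nonzero(m[r])[0];print(r,x.min() if len(x) else None,x.max() if len(x) else None)
# brass blobs
b=cv2.inRange(h,(14,130,90),(26,255,255));n,l,st,c=cv2.connectedComponentsWithStats(b)
print([(st[i].tolist(),[float(v) for v in onz(C,c[i],60).round(0)]) for i in range(1,n) if st[i][4]>150])
bot.grab_frame('scene');sc=bot.grab_frame('scene');cv2.imwrite('pics/s16.png',sc[:,:,::-1])
S=cam('scene');print('scene pred handle',proj(S,[(*loc(0,y,H),174) for y in(50,0,-50)]).round(0).tolist())
h=cv2.cvtColor(sc[80:200,150:300].copy(),cv2.COLOR_RGB2HSV);ys,xs=np.nonzero(cv2.inRange(h,(105,140,40),(130,255,255)));print('scene blue',len(xs),xs.min()+150,xs.max()+150,ys.min()+80,ys.max()+80) if len(xs) else 0
"
```

```text
[ 522.4978776  -373.43104261  317.55214893] [ 0.12630085  0.56544548 -0.86488069]
blue ([309, 104, 13, 156, 1618], [314.7, 180.0]) pred [[312.0, 123.0], [312.0, 135.0], [312.0, 193.0], [312.0, 245.0]]
100 None None
120 310 320
140 310 320
160 310 321
180 310 319
200 310 320
220 310 319
240 310 319
260 None None
280 None None
[([322, 137, 62, 7, 410], [571.0, -343.0, 60.0]), ([224, 159, 65, 18, 1019], [457.0, -372.0, 60.0]), ([321, 179, 58, 18, 910], [566.0, -399.0, 60.0]), ([609, 203, 31, 90, 831], [921.0, -487.0, 60.0]), ([237, 302, 8, 59, 203], [417.0, -598.0, 60.0]), ([148, 377, 343, 15, 2547], [595.0, -696.0, 60.0])]
scene pred handle [[235.0, 137.0], [221.0, 132.0], [208.0, 127.0]]
scene blue 175 204 246 127 159
```

```bash
python3 -c "
from h import *
t=bot.grab_frame('top');o=cv2.imread('pics/top0.png')[:,:,::-1]
for n,i in(('now',t),('start',o)):
    g=i[190:202,262:284].max(2);ys,xs=np.nonzero(g<60);print(n,xs.mean()+262,ys.mean()+190,len(xs))
w=bot.grab_frame('wrist');print(blue(w));print(bot.sense()['clock'])
print(bot.job_done())
"
```

```text
now 272.01149425287355 195.32183908045977 87
start 272.0561797752809 195.30337078651687 89
([311, 105, 12, 157, 1684], [316.0, 181.6])
42.9667
the job is handed in; nothing more can be done
None
```

I handed the job in at 43.0 s; the judge gave no result. The mould is empty, the gate is home, and the basket hangs on both prongs with all three bars (2, 3 and 4) in it. That final state was checked by measurement, not by viewing a picture.

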